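# Load a harmonica into the index table and index it to the gauge

### The job

Lift the harmonica out of its wooden saddle (only its ends can be gripped there) and stand it, the same side down, on the cork mat; let go, take it again by the middle so that it will fit, and seat it fully down in the index table's nest that faces you. Then push the table round one station (a quarter turn) clockwise seen from above, so that it rests in the next detent with the harmonica beside the gauge stand. Keep the harmonica upright throughout, do not push the table past that station, and leave the tins, the dropper bottle and the screwdriver where they are.

Things in the scene. Friction and masses are not known exactly. Their poses are not given: they have to be found in the camera images.
- harmonica_mid (a point): Centre (half-way up) of the harmonica: 122 mm long (its y), 34 mm high (z, up), standing on its wider black mouth rail. The rail (lowest 5 mm) is 24 mm wide (x); above it the body is gripped across x, 14 mm thick, centred on this point within 1 mm. About 90 g. Starts in the saddle.
- saddle_floor (a point): Floor centre of the fixed wooden saddle (floor 12 mm over the desk) where the harmonica starts, its length along the saddle's y. Two cheeks 60 mm long (y), 29 mm apart, 31 mm high over the floor flank its middle, so only its ends (31 mm each, overhanging the desk) can be gripped. Lift it straight up.
- mat_top (a point): Centre of the top of the fixed cork mat, 90 mm (x) by 150 mm (y), 4 mm thick, flat on the desk: where the harmonica is set down to change the grip.
- table_axis (a point): Index table's axis at the top of its aluminium plate (42 mm over the desk, 236 mm in diameter). This frame is fixed to the base: -x looks to the loading side, near the robot; +y to the gauge stand. At the start the plate's two nests lie on -x and +x, its two upright posts on -y and +y.
- front_nest (a point): Floor centre of the nest facing the robot at the start; turns with the plate, 70 mm from the axis, 46 mm over the desk. Takes the harmonica rail down along its y (tangential), either way round. Two U-shaped end yokes, 35 to 69 mm from the middle, 33 mm high, 28 mm wide and 128 mm long inside with flared rims; the middle 70 mm are open for fingers.
- push_post (a point): Top centre of the steel post at the table's -y side at the start: 16 mm thick, 62 mm tall over the plate, 98 mm from the axis; turns with the plate. Clockwise it travels to the robot's side. (The twin post opposite may be pushed instead.)
- index_plate (a joint): Angle of the plate, rad: 0 at the start (in a detent), growing clockwise seen from above; next station 1.571. A detent every quarter turn: pushing a post takes up to about 6 N until half-way (0.785); beyond that the detent draws the plate on and it comes to rest, damped, within about 0.03 rad.
- gauge_tip (a point): Tip of the probe on the gauge stand, 99 mm from the table axis on the base's +y side, 96 mm over the desk; the stand behind it is 125 mm tall, 131 mm from the axis. Fixed to the base.
- tin_pins: Bystander: printed round tin, 94 mm in diameter, 33 mm high; origin under its centre.
- dropper: Bystander: small clear dropper bottle, 25 mm in diameter, 84 mm high; origin under its centre.
- screwdriver: Bystander: black and red screwdriver lying flat, 145 mm long (its y), 18 mm high; origin under its centre.
- tin_brass: Bystander: shallow round tin, 89 mm in diameter, 17 mm high; origin under its centre.
- harmonica: The same harmonica, origin on the underside of its mouth rail, 1 mm off the middle of the rail; axes as for its centre.
There are look-alikes about, which are no part of the job. There is more than one size of the harmonica; the job needs the larger.

How it is judged:
On the way, in this order (a step that is already met when the one before it is completed fails the run):
1. the harmonica has been lifted clear of the saddle (z of harmonica_mid in the frame of saddle_floor above 0.06 m and angle between harmonica_mid's own z axis and vertical below 0.4 rad), for 0.1 s.
2. the harmonica stands on the cork mat, let go (x of harmonica_mid in the frame of mat_top between -0.045 and 0.045 m and y of harmonica_mid in the frame of mat_top between -0.075 and 0.075 m and z of harmonica_mid in the frame of mat_top between 0.012 and 0.021 m and angle between harmonica_mid's own z axis and vertical below 0.1 rad and contact force between the fingers and harmonica below 0.1 N and linear speed of harmonica below 0.02 m/s), for 0.2 s.
3. the harmonica is seated in the nest that faces the robot and let go, the table still at its first station (horizontal distance between harmonica_mid and front_nest below 0.006 m and z of harmonica_mid in the frame of front_nest between 0.01 and 0.021 m and angle between the y axis of harmonica_mid and the y axis of front_nest, either way round below 0.07 rad and angle between harmonica_mid's own z axis and vertical below 0.08 rad and contact force between the fingers and harmonica below 0.1 N and linear speed of harmonica below 0.02 m/s and value of joint index_plate between -0.15 and 0.15 rad), for 0.2 s.
4. the table has been indexed one station clockwise (value of joint index_plate between 1.49 and 1.65 rad), for 0.2 s.
At the end, for the whole second after the job is handed in: The index plate rests one station clockwise of its start (within 0.08 rad of 1.571); the harmonica stands in the same nest, let go and at rest: within 6 mm of its centre, rail down on the floor (within 4 mm), in line with it within 0.07 rad and upright within 0.08 rad (all of step 4 and horizontal distance between harmonica_mid and front_nest below 0.006 m and z of harmonica_mid in the frame of front_nest between 0.01 and 0.021 m and angle between the y axis of harmonica_mid and the y axis of front_nest, either way round below 0.07 rad and angle between harmonica_mid's own z axis and vertical below 0.08 rad and contact force between the fingers and harmonica below 0.1 N and linear speed of harmonica below 0.02 m/s and velocity of joint index_plate between -0.05 and 0.05 rad/s); the robot touches nothing.
It fails at once if the harmonica is tipped over (more than 0.6 rad) (angle between harmonica_mid's own z axis and vertical above 0.6 rad).
It fails at once if the table is pushed past the next station (more than 0.5 rad) (value of joint index_plate above 2.07 rad).
It fails at once if the tins, the dropper bottle or the screwdriver are displaced by more than 30 mm (distance of any of tin_pins, dropper, screwdriver, tin_brass from where it was at the start of the episode above 0.03 m).
It also fails if it takes over 72 s, if anything falls off the work surface, if the arm or the gripper's body presses on something with over 40 N, if the wrist force passes 120 N, or if a joint passes its speed limit or range.

### The arm

A 6-joint arm with a two-finger parallel gripper is mounted at the origin on a cart in front of the work surface, level with it; the furniture and walls round the work are solid. World frame = base frame: x ahead of the robot, y to its left, z up, the work surface at z = 0. Lengths are in m, angles in rad, forces in N, time in s.
With the tool pointing down it reaches from about 0.3 to 0.775 m from the base axis. Payload 14.6 kg.
Tool frame: the origin (TCP) lies at the very end of the fingers, on their centre line; the grasp point (between the pads) lies 19 mm behind it; x points along the fingers, y is the direction in which the jaws open and shut, and the axes are right-handed (so a half turn about x gives the same grasp; the last joint's range is limited). The gripper opens to 94 mm and grips with 3 to 60 N. Pads are 16 mm wide; open, the fingers measure 119 mm over their backs; the gripper's body (75 mm by 177 mm) begins 78 mm behind the grasp point.
Start: joints at [1.079, 0.3, 1.521, -0, 1.321, -0.067], TCP at [0.227, 0.501, 0.205] pointing down, gripper open.
Joint ranges: [-3.03, 3.03], [-0.79, 2.21], [0.23, 2.52], [-1.04, 4.18], [0, 3.07], [-2.55, 2.55]. Speed limits (rad/s): [2.22, 2.22, 2.57, 3.14, 3.14, 3.14].

### API

Orientations are given as [roll, pitch, yaw] about the fixed x, y, z axes, in that order (R = Rz(yaw) Ry(pitch) Rx(roll)).
In Python, from plant import arm gives the robot as it stands.
- The arm moves only by the shell command python3 -m pendant 'ROWS' [FORCE]. ROWS is JSON, a list of rows, each an object of numbers: "tx", "ty", "tz": the shift along the tool's x, y, z in mm; "rx", "ry", "rz": the turn, a rotation vector about the tool's x, y, z in degrees; "claw": the closure, from 0 (fully open) to 1 (shut). A call has 1 to 5 rows; each row shifts and turns the commanded pose from where the row before left it, along the tool's axes as they then stand; what a row does not reach is not made up. A row lasts 1/12 s, in which the tool goes at most 41.7 mm and 7.16 degrees, less where a joint would pass 70% of its speed; a pose out of reach is approached as far as the arm can. A call is refused whole if a number of a shift passes 41.7 or a number of a turn 7.16, either way. A call with a gripper value outside its range is refused whole. The fingers move at their own pace and stop on an object; FORCE is the grip in N (left out, the last holds). Time passes only in rows, so rows that do not move let the fingers close. It gives the time, the measured TCP pose, the force and the opening at its end, in the units of the state.
- arm.observe(): the state, without advancing time (a new reading comes with each control period).
- arm.camera(name): name is "side" or "top"; returns a dict with "img" (480x640x3 uint8, red, green, blue), "mtx" (3x3 intrinsics, pixels), "origin" and "orientation" of the camera in the world. Camera axes: x right, y down, z forward; pixel columns grow to the right and rows downward; lengths in m; the calibration is good to about 2 mm. A picture is of the moment at which its call begins. There is no depth.
- arm.finish_job(): hands the job in, once; it reports no verdict.
Trained networks look in the newest picture that a camera, given by its name, has taken for a name from the list of things; names that differ only in an ending like _2 or _b are one class to them, and where a whole thing is asked for, a point or a joint stands for the part that bears it (a point fixed in the world has none). Each returns a list of dicts, best first, with "confidence" (0 to 1); they miss things now and then, are a little off and sometimes report something else, mostly with a low value. They report only what shows in the picture. A call takes as long as a camera call. They do not tell look-alikes from the thing itself.
- arm.trace(camera, query): "mask" (480x640 bool, what is visible of it) and "uv" ([column, row] in pixels, amid what is visible of it).
The state is a dict: "time": time; "q": joint angles; "qd": joint speeds; "tau": joint torques, N m; "eef_pos": TCP position; "tcp_rot": TCP orientation; "contact_force": force on the tool from outside, world axes, zero at the start; "ft_torque": the same for the moment, N m; "width": finger opening in m.
Only numpy, scipy, OpenCV 4.12 (cv2) and the standard library are available. Lean on these libraries where they do the work, as an engineer would, in place of code of your own. Each camera call takes 0.05 s, during which the arm holds its last target.

## Working session

There is one attempt and no reset: what is moved stays moved. The work goes in short steps, Python scripts to look and compute and a shell command to move; the robot and the scene stay as the last step left them, time stands still between calls to the robot, and variables do not carry over. Pictures are saved under pics/ and viewed, and the job is handed in when it is done.

```bash
ls; mkdir -p pics; python3 - <<'E'
from plant import arm
import cv2
s=arm.observe();print(s['time'],s['eef_pos'],s['tcp_rot'],s['width'],s['contact_force'])
for n in('side','top'):
    c=arm.camera(n);cv2.imwrite(f'pics/{n}0.png',c['img'][:,:,::-1]);print(n,c['mtx'],c['origin'],c['orientation'])
    for q in ['harmonica','saddle_floor','mat_top','index_plate','push_post','gauge_tip','front_nest','table_axis','harmonica_mid']:
        try:
            for d in arm.trace(n,q)[:4]: print(q,round(d['confidence'],2),d['uv'],int(d['mask'].sum()))
        except Exception as e: print(q,e)
print(arm.observe()['time'])
E
```

```text
pics
0.0 [0.22654036 0.50089138 0.20489731] [-1.63848639  1.56967411 -2.06326372] 0.09414066809975817 [-0.07981282 -0.83318084 -0.54676698]
side [[557.69092287   0.         315.56273658]
 [  0.         557.69092287 242.42995698]
 [  0.           0.           1.        ]] [ 0.16223944 -0.79157149  1.2390302 ] [-2.58070633 -0.01227462 -0.4551528 ]
harmonica 0.91 [362.7, 332.1] 635
harmonica 0.76 [348.1, 393.4] 339
saddle_floor 0.78 [358.4, 337.6] 493
mat_top 0.69 [231.0, 170.1] 1334
mat_top 0.22 [362.8, 330.4] 636
index_plate 0.78 [335.5, 221.6] 5282
push_post 0.97 [336.0, 219.8] 5232
gauge_tip 0.96 [336.0, 220.8] 5600
front_nest 0.57 [340.7, 221.9] 5298
table_axis 0.58 [335.5, 219.4] 5548
harmonica_mid 0.89 [348.2, 393.9] 367
harmonica_mid 0.55 [358.7, 329.0] 609
top [[596.1738657    0.         325.09849068]
 [  0.         596.1738657  238.21458354]
 [  0.           0.           1.        ]] [ 0.14102819 -0.12647371  1.59507722] [-2.90578189  0.00665957 -1.63588798]
harmonica 0.75 [411.8, 242.0] 440
harmonica 0.75 [353.1, 288.5] 953
harmonica 0.61 [455.9, 275.1] 189
saddle_floor 0.97 [409.0, 240.7] 359
mat_top 0.92 [192.3, 287.6] 1863
index_plate 0.87 [303.7, 212.8] 5387
push_post 0.96 [300.2, 217.8] 5377
gauge_tip 0.85 [303.6, 212.8] 5790
table_axis 0.92 [302.3, 212.9] 5662
harmonica_mid 0.64 [410.8, 243.9] 381
harmonica_mid 0.57 [457.5, 272.5] 197
harmonica_mid 0.38 [301.9, 216.5] 5406
1.0
```

View pics/side0.png

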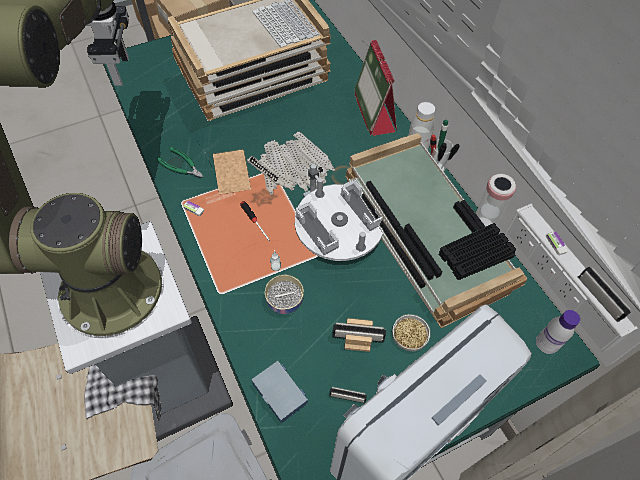

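View pics/top0.png

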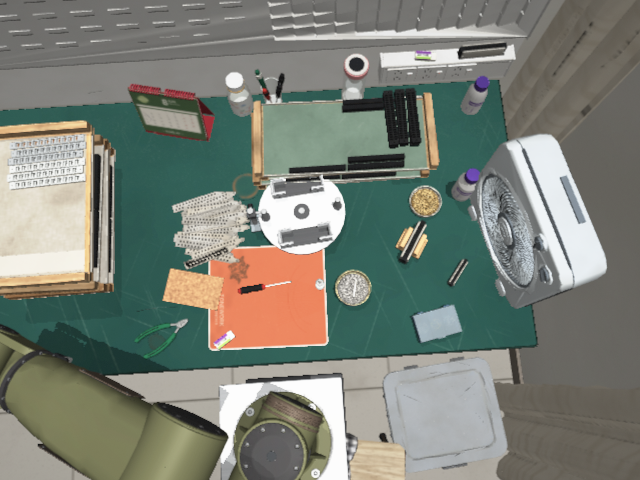

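```bash
python3 - <<'E'
import cv2,numpy as np
t=cv2.imread('pics/top0.png');s=cv2.imread('pics/side0.png')
a=cv2.resize(t[190:340,330:530],(800,600),interpolation=cv2.INTER_CUBIC)
b=cv2.resize(s[290:440,270:470],(800,600),interpolation=cv2.INTER_CUBIC)
cv2.imwrite('pics/ct.png',a);cv2.imwrite('pics/cs.png',b)
cv2.imwrite('pics/ctab.png',cv2.resize(t[130:310,180:420],(800,600),interpolation=cv2.INTER_CUBIC))
cv2.imwrite('pics/cstab.png',cv2.resize(s[130:310,200:440],(800,600),interpolation=cv2.INTER_CUBIC))
E
```

```text
(no output)
```

View pics/ct.png

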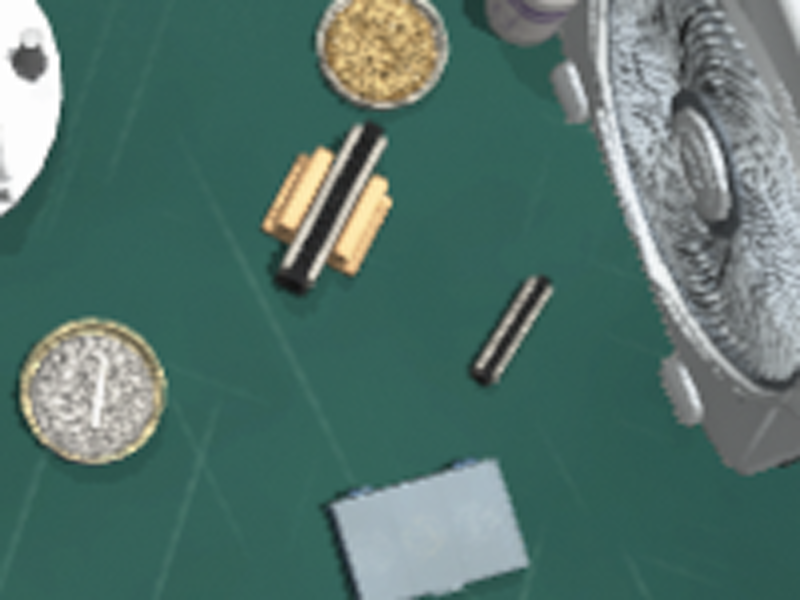

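View pics/cs.png

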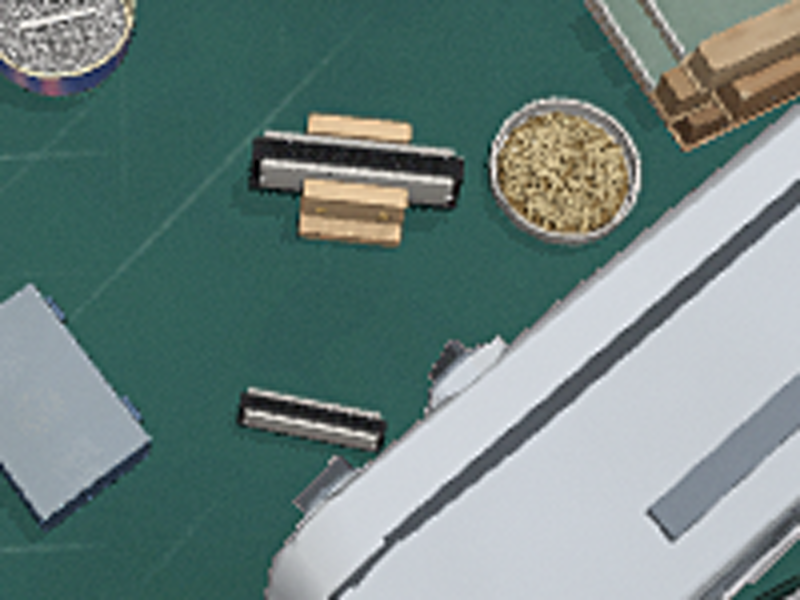

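View pics/ctab.png

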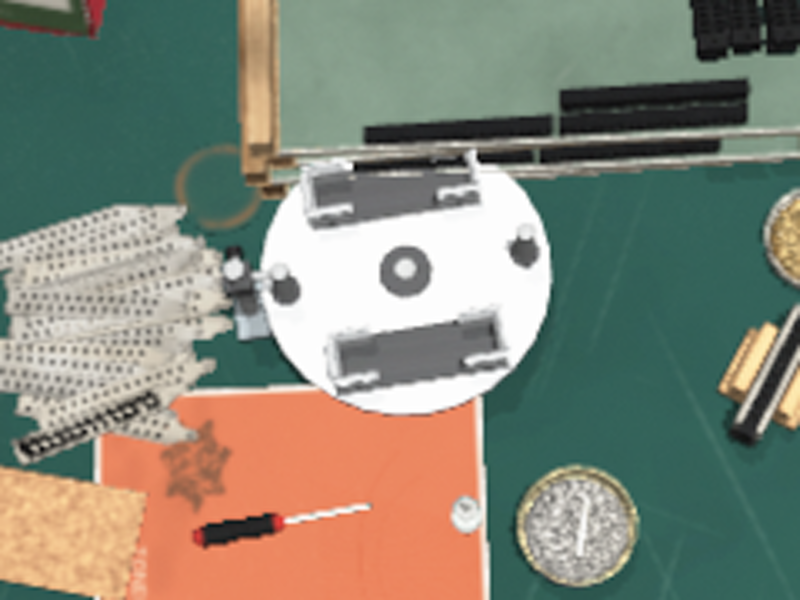

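View pics/cstab.png

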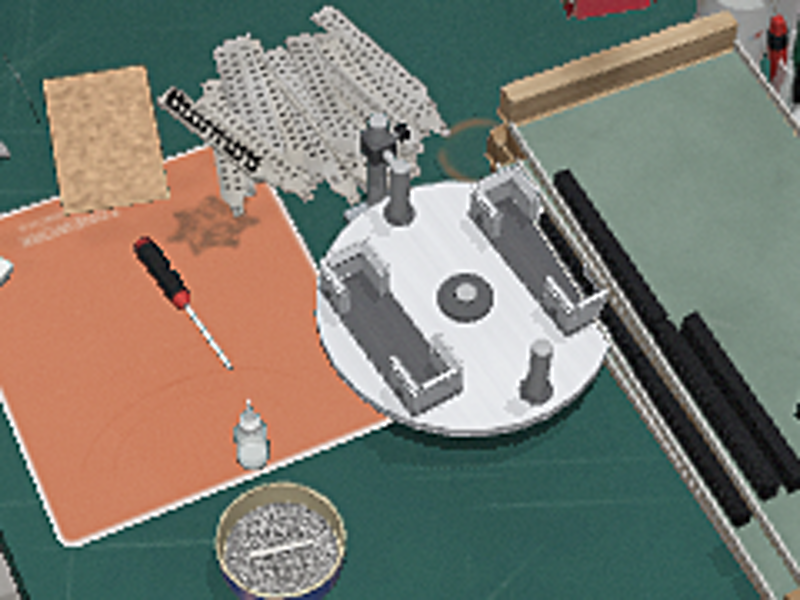

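```bash
cat > h.py <<'E'
import numpy as np,cv2
from scipy.spatial.transform import Rotation as R
C={'side':(np.array([[557.69092287,0,315.56273658],[0,557.69092287,242.42995698],[0,0,1]]),np.array([0.16223944,-0.79157149,1.2390302]),R.from_euler('xyz',[-2.58070633,-0.01227462,-0.4551528]).as_matrix()),
'top':(np.array([[596.1738657,0,325.09849068],[0,596.1738657,238.21458354],[0,0,1]]),np.array([0.14102819,-0.12647371,1.59507722]),R.from_euler('xyz',[-2.90578189,0.00665957,-1.63588798]).as_matrix())}
def proj(c,P):
    K,o,r=C[c];p=(np.atleast_2d(P)-o)@r@K.T;return p[:,:2]/p[:,2:]
def onz(c,uv,z):
    K,o,r=C[c];d=r@np.linalg.solve(K,[uv[0],uv[1],1]);return o+d*(z-o[2])/d[2]
def tri(a,b):
    A=[];y=[]
    for c,uv in(('side',a),('top',b)):
        K,o,r=C[c];d=r@np.linalg.solve(K,[uv[0],uv[1],1]);d/=np.linalg.norm(d);M=np.eye(3)-np.outer(d,d);A.append(M);y.append(M@o)
    return np.linalg.lstsq(np.vstack(A),np.hstack(y),rcond=None)[0]
E
python3 - <<'E'
from h import *
np.set_printoptions(precision=4,suppress=True)
S=lambda x,y,o,k:(o[0]+x/k-.5+.5/k,o[1]+y/k-.5+.5/k)
k=10/3;ts=lambda x,y:S(x,y,(200,130),k);tt=lambda x,y:S(x,y,(180,130),k)
p1=(ts(541,346),tt(525,232));p2=(ts(400,166),tt(280,271))
for p in(p1,p2):print('post',tri(*p),onz('side',p[0],.104),onz('top',p[1],.104))
for n,i in(('side',0),('top',1)):
    a=onz(n,p1[i],.104);b=onz(n,p2[i],.104);print(n,(a+b)/2,np.linalg.norm(a-b),np.degrees(np.arctan2(*(b-a)[1::-1])))
hs=lambda x,y:S(x,y,(270,290),4);ht=lambda x,y:S(x,y,(330,190),4)
# harmonica ends centre top
for e in((hs(258,146),ht(297,277)),(hs(460,168),ht(372,131))):print('end',tri(*e),onz('side',e[0],.046),onz('top',e[1],.046))
# mat corners
m=[((44,80),None),((147,67),(145,492)),((168,197),(118,598)),((65,214),None)]
for a,b in m:print('mat',onz('side',ts(*a),.004),b and onz('top',tt(*b),.004))
# top img full mat corners
for u in((169,268),(225,276),(220,307.5),(163,300)):print('matT',onz('top',u,.004))
E
```

```text
post [ 0.6043 -0.1784  0.0957] [ 0.6012 -0.1829  0.104 ] [ 0.6016 -0.1781  0.104 ]
post [0.5846 0.0156 0.0976] [0.5824 0.0111 0.104 ] [0.5827 0.015  0.104 ]
side [ 0.5918 -0.0859  0.104 ] 0.19483684430889625 95.56183019426165
top [ 0.5921 -0.0816  0.104 ] 0.1939923044812692 95.59236365364339
end [ 0.4446 -0.3459  0.0391] [ 0.4432 -0.3484  0.046 ] [ 0.4431 -0.3449  0.046 ]
end [ 0.544  -0.4071  0.0337] [ 0.5416 -0.4111  0.046 ] [ 0.5393 -0.4047  0.046 ]
mat [0.3821 0.3003 0.004 ] None
mat [0.4685 0.2757 0.004 ] [0.4332 0.1415 0.004 ]
mat [0.4302 0.1356 0.004 ] [0.3486 0.1653 0.004 ]
mat [0.3466 0.156  0.004 ] None
matT [0.4684 0.2878 0.004 ]
matT [0.4363 0.1364 0.004 ]
matT [0.3519 0.152  0.004 ]
matT [0.3821 0.3043 0.004 ]
```

```bash
python3 - <<'E'
from h import *
np.set_printoptions(precision=4,suppress=True)
r=R.from_euler('xyz',[-1.63848639,1.56967411,-2.06326372]).as_matrix();print(r, np.degrees(np.arctan2(r[1,1],r[0,1])))
print(onz('top',(115,290),.2),onz('top',(115,290),0))
# overlay
im={n:cv2.imread(f'pics/{n}0.png') for n in('side','top')}
def box(cx,cy,yaw,x0,x1,y0,y1,z0,z1):
    c,s=np.cos(yaw),np.sin(yaw)
    return np.array([[cx+c*x-s*y,cy+s*x+c*y,z] for z in(z0,z1) for x,y in((x0,y0),(x1,y0),(x1,y1),(x0,y1))])
def draw(n,I,P,k,o,col):
    q=((proj(n,P)-o+.5)*k).astype(int)
    for i in range(4):
        for a,b in((i,(i+1)%4),(i+4,(i+1)%4+4),(i,i+4)):cv2.line(I,q[a],q[b],col,1,cv2.LINE_AA)
for n,o,dy in(('side',(310,300),-.0025),('top',(370,200),.0025)):
    k=8;I=cv2.resize(im[n][o[1]:o[1]+75,o[0]:o[0]+100],None,fx=k,fy=k,interpolation=cv2.INTER_CUBIC)
    cx,cy,y=.4918,-.3773+dy,np.radians(-32.2-90)
    draw(n,I,box(cx,cy,y,-.012,.012,-.061,.061,.012,.017),k,np.array(o),(0,0,255))
    draw(n,I,box(cx,cy,y,-.007,.007,-.061,.061,.017,.046),k,np.array(o),(0,255,255))
    draw(n,I,box(cx,cy,y,.0145,.0245,-.03,.03,.012,.043),k,np.array(o),(255,0,0))
    cv2.imwrite(f'pics/ov_{n}.png',I)
E
```

```text
[[-0.0005  0.4121  0.9111]
 [-0.001   0.9111 -0.4121]
 [-1.     -0.0011 -0.0001]] 65.66205419285542
[0.3836 0.3646 0.2   ] [0.4184 0.435  0.    ]
```

View pics/ov_side.png

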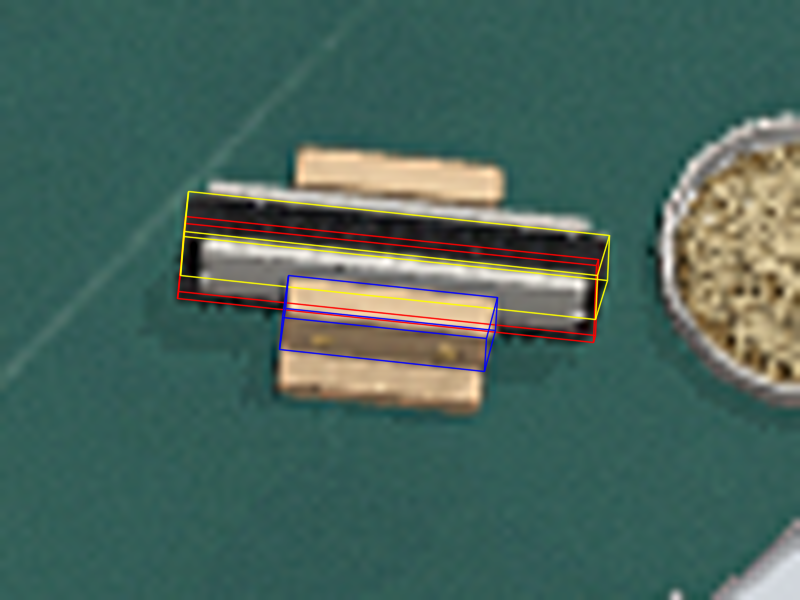

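View pics/ov_top.png

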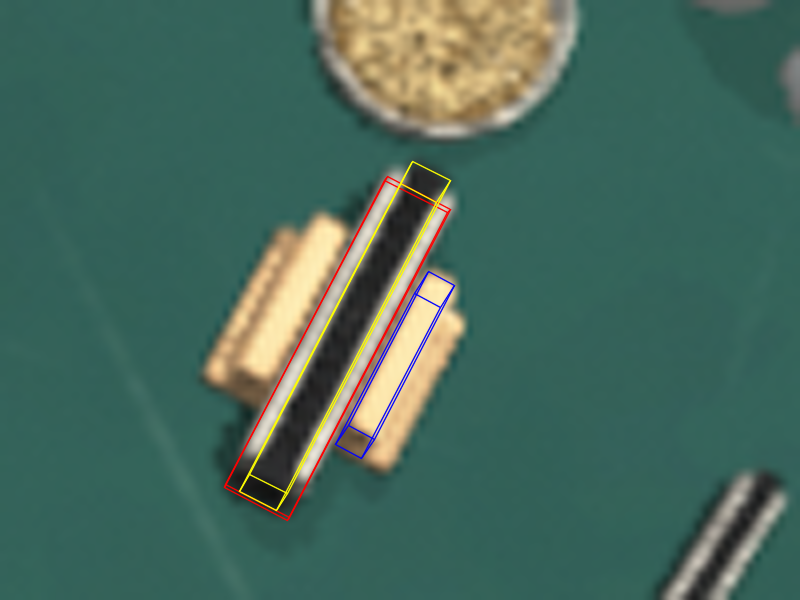

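```bash
python3 -m pendant '[{"ty":-31,"tz":25.3},{"ty":-31,"tz":25.3},{"ty":-31,"tz":25.3},{"ty":-31,"tz":25.3},{"ty":-31,"tz":25.3}]' 40
python3 -m pendant '[{"ty":-31,"tz":25.3},{"ty":-31,"tz":25.3},{"ty":-31,"tz":25.3},{"ty":-31,"tz":25.3},{"ty":-31,"tz":25.3}]'
python3 -m pendant '[{"ty":-31,"tz":25.3},{"ty":-31,"tz":25.3},{"ty":-31,"tz":25.3},{"ty":-31,"tz":25.3},{"ty":-31,"tz":25.3}]'
python3 -m pendant '[{"ty":-31,"tz":25.3},{"ty":-31,"tz":25.3},{"ty":-31,"tz":25.3},{"ty":-31,"tz":25.3},{"ty":-31,"tz":25.3}]'
```

```text
validation failed for argument at $[0]...
validation failed for argument at $[0]...
validation failed for argument at $[0]...
validation failed for argument at $[0]...
```

```bash
python3 -m pendant '[{"tx":0,"ty":-31,"tz":25.3,"rx":0,"ry":0,"rz":0,"claw":0}]' 40

```

```text
time: 1.08
eef_pos: [0.236, 0.4649, 0.2046]
tcp_rot: [-2.713, 1.57, -3.135]
contact_force: [1.3, -0.6, 0.5]
width: 0.0941
```

All keys are required.

```bash
for i in 1; do python3 -m pendant '[{"tx":0,"ty":-31,"tz":25.3,"rx":0,"ry":0,"rz":0,"claw":0},{"tx":0,"ty":-31,"tz":25.3,"rx":0,"ry":0,"rz":0,"claw":0},{"tx":0,"ty":-31,"tz":25.3,"rx":0,"ry":0,"rz":0,"claw":0},{"tx":0,"ty":-31,"tz":25.3,"rx":0,"ry":0,"rz":0,"claw":0},{"tx":0,"ty":-31,"tz":25.3,"rx":0,"ry":0,"rz":0,"claw":0}]'; done
python3 -m pendant '[{"tx":0,"ty":-31,"tz":25.3,"rx":0,"ry":0,"rz":0,"claw":0},{"tx":0,"ty":-31,"tz":25.3,"rx":0,"ry":0,"rz":0,"claw":0},{"tx":0,"ty":-31,"tz":25.3,"rx":0,"ry":0,"rz":0,"claw":0},{"tx":0,"ty":-31,"tz":25.3,"rx":0,"ry":0,"rz":0,"claw":0},{"tx":0,"ty":-31,"tz":25.3,"rx":0,"ry":0,"rz":0,"claw":0}]'
python3 -m pendant '[{"tx":0,"ty":-31,"tz":25.3,"rx":0,"ry":0,"rz":0,"claw":0},{"tx":0,"ty":-31,"tz":25.3,"rx":0,"ry":0,"rz":0,"claw":0},{"tx":0,"ty":-31,"tz":25.3,"rx":0,"ry":0,"rz":0,"claw":0},{"tx":0,"ty":-31,"tz":25.3,"rx":0,"ry":0,"rz":0,"claw":0},{"tx":0,"ty":-31,"tz":25.3,"rx":0,"ry":0,"rz":0,"claw":0}]'
python3 -m pendant '[{"tx":0,"ty":-31,"tz":25.3,"rx":0,"ry":0,"rz":0,"claw":0},{"tx":0,"ty":-31,"tz":25.3,"rx":0,"ry":0,"rz":0,"claw":0},{"tx":0,"ty":-31,"tz":25.3,"rx":0,"ry":0,"rz":0,"claw":0},{"tx":0,"ty":-31,"tz":25.3,"rx":0,"ry":0,"rz":0,"claw":0}]'
cat > st.py <<'E'
import sys
from h import *
from plant import arm
def state(tx,ty,tz,jaw):
    s=arm.observe();r=R.from_euler('xyz',s['tcp_rot']).as_matrix();p=np.array(s['eef_pos'])
    yaw=np.degrees(np.arctan2(r[1,1],r[0,1]));d=r.T@(np.array([tx,ty,tz])-p)*1000
    print('t',round(s['time'],2),'p',p.round(4),'jaw',yaw.round(2),'tilt',np.degrees(np.arccos(-r[2,0])).round(2),'w',round(s['width'],4),'F',np.round(s['contact_force'],1),'q6',round(s['q'][5],2))
    print('delta tool mm',d.round(1),'rx deg',round(-((jaw-yaw+90)%180-90),2))
if __name__=='__main__': state(*map(float,sys.argv[1:5]))
E
python3 st.py .4529 -.3528 .02 57.8
```

```text
time: 1.5
eef_pos: [0.2882, 0.2674, 0.2055]
tcp_rot: [1.006, 1.57, 0.581]
contact_force: [0.6, -0.3, 0.9]
width: 0.0941
time: 1.92
eef_pos: [0.3397, 0.0739, 0.2058]
tcp_rot: [0.564, 1.57, 0.14]
contact_force: [1.3, 0.4, -0.7]
width: 0.0942
time: 2.33
eef_pos: [0.3911, -0.1199, 0.2057]
tcp_rot: [0.106, 1.57, -0.319]
contact_force: [0.3, -0.1, 0.2]
width: 0.0939
time: 2.67
eef_pos: [0.4322, -0.2745, 0.2054]
tcp_rot: [-0.061, 1.571, -0.487]
contact_force: [0.4, -0.1, 0.0]
width: 0.0943
t 2.67 p [ 0.4322 -0.2745  0.2054] jaw 65.64 tilt 0.01 w 0.0943 F [ 0.4 -0.1  0. ] q6 -1.78
delta tool mm [185.4 -62.8  51.1] rx deg 7.84
```

```bash
python3 -m pendant '[{"tx":20,"ty":-27,"tz":22,"rx":0,"ry":0,"rz":0,"claw":0},{"tx":20,"ty":-27,"tz":22,"rx":0,"ry":0,"rz":0,"claw":0},{"tx":30,"ty":0,"tz":0,"rx":4,"ry":0,"rz":0,"claw":0},{"tx":30,"ty":0,"tz":0,"rx":3.8,"ry":0,"rz":0,"claw":0},{"tx":0,"ty":0,"tz":0,"rx":0,"ry":0,"rz":0,"claw":0}]'
python3 st.py .4529 -.3528 .02 57.8
python3 - <<'E'
from h import *
from plant import arm
s=arm.observe();p=np.array(s['eef_pos']);r=R.from_euler('xyz',s['tcp_rot']).as_matrix()
for n in('side','top'):
    c=arm.camera(n);I=c['img'][:,:,::-1].copy()
    u=proj(n,[p+r@[0,a,0] for a in(-.047,-.0595,.047,.0595)]+[p]);o=(u[4]-[50,37]).astype(int)
    I=cv2.resize(I[o[1]:o[1]+75,o[0]:o[0]+100],None,fx=8,fy=8,interpolation=cv2.INTER_CUBIC)
    for x in u:cv2.drawMarker(I,tuple(int(v) for v in (x-o+.5)*8),(0,0,255),0,12)
    cv2.imwrite(f'pics/g1_{n}.png',I)
E
```

```text
time: 3.08
eef_pos: [0.4478, -0.3384, 0.0998]
tcp_rot: [2.987, 1.562, 2.422]
contact_force: [-0.9, -0.5, -1.1]
width: 0.0942
t 3.08 p [ 0.4478 -0.3384  0.0998] jaw 57.63 tilt 0.5 w 0.0942 F [-0.9 -0.5 -1.1] q6 -1.72
delta tool mm [79.7 -9.6 12.7] rx deg -0.17
```

View pics/g1_side.png

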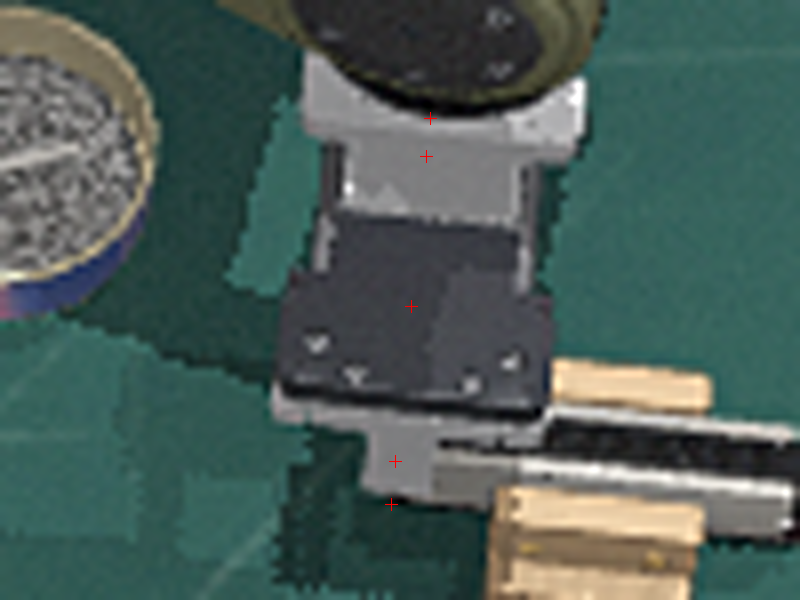

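View pics/g1_top.png

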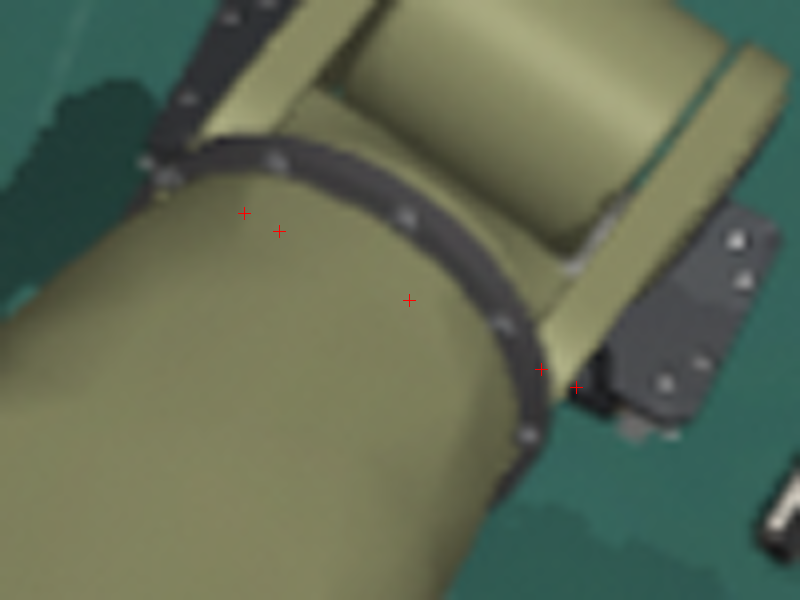

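```bash
python3 -m pendant '[{"tx":20,"ty":-5,"tz":6,"rx":0,"ry":0,"rz":0,"claw":0},{"tx":10,"ty":0,"tz":0,"rx":0,"ry":0,"rz":0,"claw":0},{"tx":0,"ty":0,"tz":0,"rx":0,"ry":0,"rz":0,"claw":0}]'
python3 st.py .4529 -.3533 .02 57.8
```

```text
time: 3.43
eef_pos: [0.4523, -0.3467, 0.0752]
tcp_rot: [2.995, 1.57, 2.435]
contact_force: [0.8, 0.7, -0.6]
width: 0.0941
t 3.43 p [ 0.4523 -0.3467  0.0752] jaw 57.95 tilt 0.05 w 0.0941 F [ 0.8  0.7 -0.6] q6 -1.73
delta tool mm [55.2 -5.3  4.1] rx deg 0.15
```

```bash
python3 -m pendant '[{"tx":12,"ty":-5.3,"tz":4.1,"rx":0,"ry":0,"rz":0,"claw":0},{"tx":20,"ty":0,"tz":0,"rx":0,"ry":0,"rz":0,"claw":0},{"tx":15,"ty":0,"tz":0,"rx":0,"ry":0,"rz":0,"claw":0},{"tx":5,"ty":0,"tz":0,"rx":0,"ry":0,"rz":0,"claw":0},{"tx":0,"ty":0,"tz":0,"rx":0,"ry":0,"rz":0,"claw":0}]'
python3 st.py .4529 -.3533 .02 57.8
python3 - <<'E'
from h import *
from plant import arm
s=arm.observe();p=np.array(s['eef_pos']);r=R.from_euler('xyz',s['tcp_rot']).as_matrix()
for n in('side',):
    c=arm.camera(n);I=c['img'][:,:,::-1].copy()
    u=proj(n,[p+r@[0,a,0] for a in(-.047,-.0595,.047,.0595)]+[p]);o=(u[4]-[50,37]).astype(int)
    I=cv2.resize(I[o[1]:o[1]+75,o[0]:o[0]+100],None,fx=8,fy=8,interpolation=cv2.INTER_CUBIC)
    for x in u:cv2.drawMarker(I,tuple(int(v) for v in (x-o+.5)*8),(0,0,255),0,12)
    cv2.imwrite(f'pics/g2_{n}.png',I)
E
```

```text
time: 3.85
eef_pos: [0.4531, -0.3534, 0.0237]
tcp_rot: [2.972, 1.57, 2.412]
contact_force: [0.7, 1.0, 0.2]
width: 0.0939
t 3.85 p [ 0.4531 -0.3534  0.0237] jaw 57.91 tilt 0.04 w 0.0939 F [0.7 1.  0.2] q6 -1.74
delta tool mm [ 3.7  0.  -0.2] rx deg 0.11
```

View pics/g2_side.png

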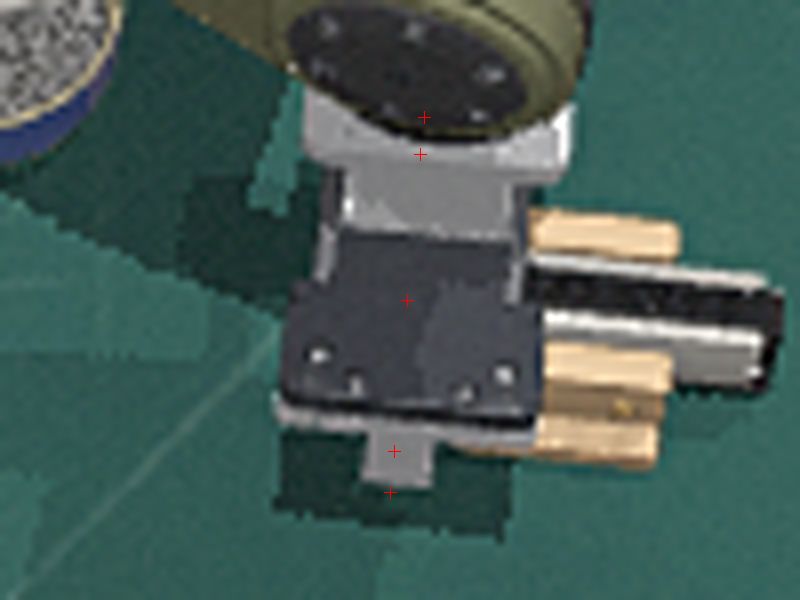

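```bash
python3 -m pendant '[{"tx":2.5,"ty":0,"tz":0,"rx":0,"ry":0,"rz":0,"claw":0.4},{"tx":0,"ty":0,"tz":0,"rx":0,"ry":0,"rz":0,"claw":0.7},{"tx":0,"ty":0,"tz":0,"rx":0,"ry":0,"rz":0,"claw":1},{"tx":0,"ty":0,"tz":0,"rx":0,"ry":0,"rz":0,"claw":1},{"tx":0,"ty":0,"tz":0,"rx":0,"ry":0,"rz":0,"claw":1}]' 50
python3 -m pendant '[{"tx":0,"ty":0,"tz":0,"rx":0,"ry":0,"rz":0,"claw":1},{"tx":0,"ty":0,"tz":0,"rx":0,"ry":0,"rz":0,"claw":1},{"tx":0,"ty":0,"tz":0,"rx":0,"ry":0,"rz":0,"claw":1}]' 50
python3 - <<'E'
from h import *
print([onz('side',(u[0]-.8,u[1]+.75),z)-onz('side',u,z) for u,z in(((358,330),.046),((340,222),.08),((231,170),.004))])
E
```

```text
time: 4.32
eef_pos: [0.4532, -0.3539, 0.0213]
tcp_rot: [-0.177, 1.57, -0.738]
contact_force: [0.6, -1.7, 0.1]
width: 0.0643
time: 4.57
eef_pos: [0.4531, -0.3538, 0.021]
tcp_rot: [2.12, 1.571, 1.559]
contact_force: [0.4, -0.6, -0.4]
width: 0.044
[array([-0.00254167, -0.0008318 ,  0.        ]), array([-0.00286238, -0.00115339,  0.        ]), array([-0.00304931, -0.00157812,  0.        ])]
```

```bash
python3 -m pendant '[{"tx":0,"ty":0,"tz":0,"rx":0,"ry":0,"rz":0,"claw":1},{"tx":0,"ty":0,"tz":0,"rx":0,"ry":0,"rz":0,"claw":1},{"tx":0,"ty":0,"tz":0,"rx":0,"ry":0,"rz":0,"claw":1},{"tx":0,"ty":0,"tz":0,"rx":0,"ry":0,"rz":0,"claw":1},{"tx":0,"ty":0,"tz":0,"rx":0,"ry":0,"rz":0,"claw":1}]' 50
python3 -m pendant '[{"tx":0,"ty":0,"tz":0,"rx":0,"ry":0,"rz":0,"claw":1},{"tx":0,"ty":0,"tz":0,"rx":0,"ry":0,"rz":0,"claw":1}]' 50
python3 st.py .4529 -.3533 .02 57.8
```

```text
time: 4.98
eef_pos: [0.4531, -0.3538, 0.0209]
tcp_rot: [-1.98, 1.571, -2.541]
contact_force: [0.2, 0.3, -0.5]
width: 0.0137
time: 5.15
eef_pos: [0.4531, -0.3537, 0.0209]
tcp_rot: [-2.456, 1.571, -3.017]
contact_force: [0.1, 0.5, -0.5]
width: 0.0136
t 5.15 p [ 0.4531 -0.3537  0.0209] jaw 57.86 tilt 0.0 w 0.0136 F [ 0.1  0.5 -0.5] q6 -1.74
delta tool mm [ 0.9  0.3 -0.4] rx deg 0.06
```

Gripped at 13.6 mm, as expected. I'll lift straight up and look.

```bash
python3 -m pendant '[{"tx":-5,"ty":0,"tz":0,"rx":0,"ry":0,"rz":0,"claw":1},{"tx":-15,"ty":0,"tz":0,"rx":0,"ry":0,"rz":0,"claw":1},{"tx":-25,"ty":0,"tz":0,"rx":0,"ry":0,"rz":0,"claw":1},{"tx":-30,"ty":0,"tz":0,"rx":0,"ry":0,"rz":0,"claw":1},{"tx":-30,"ty":0,"tz":0,"rx":0,"ry":0,"rz":0,"claw":1}]' 50
python3 -m pendant '[{"tx":-15,"ty":0,"tz":0,"rx":0,"ry":0,"rz":0,"claw":1},{"tx":0,"ty":0,"tz":0,"rx":0,"ry":0,"rz":0,"claw":1},{"tx":0,"ty":0,"tz":0,"rx":0,"ry":0,"rz":0,"claw":1}]' 50
python3 - <<'E'
from h import *
from plant import arm
s=arm.observe();p=np.array(s['eef_pos']);r=R.from_euler('xyz',s['tcp_rot']).as_matrix();print(p)
for n in('side',):
    c=arm.camera(n);I=c['img'][:,:,::-1].copy()
    u=proj(n,[p+r@[.0085,0,a] for a in(-.015,.107)]+[p]);o=(u[2]-[50,37]).astype(int)
    I=cv2.resize(I[o[1]:o[1]+75,o[0]:o[0]+100],None,fx=8,fy=8,interpolation=cv2.INTER_CUBIC)
    for x in u:cv2.drawMarker(I,tuple(int(v) for v in (x-o+.5)*8),(0,0,255),0,12)
    cv2.imwrite(f'pics/g3_{n}.png',I)
E
```

```text
time: 5.57
eef_pos: [0.4528, -0.3535, 0.1272]
tcp_rot: [2.953, 1.57, 2.392]
contact_force: [0.4, -0.3, -0.5]
width: 0.0137
time: 5.82
eef_pos: [0.4531, -0.3538, 0.1412]
tcp_rot: [-0.17, 1.57, -0.731]
contact_force: [0.2, 0.4, -0.8]
width: 0.0137
[ 0.45311872 -0.35380823  0.14123856]
```

View pics/g3_side.png

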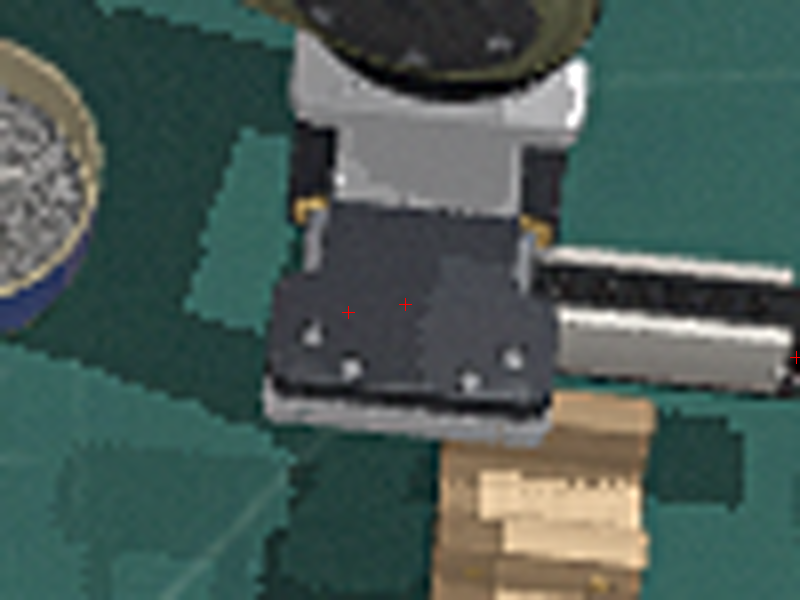

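```bash
python3 -m pendant '[{"tx":-20,"ty":10,"tz":-7,"rx":0,"ry":0,"rz":0,"claw":1},{"tx":-15,"ty":21.5,"tz":-15.2,"rx":0,"ry":0,"rz":0,"claw":1},{"tx":0,"ty":31.5,"tz":-22.2,"rx":0,"ry":0,"rz":0,"claw":1},{"tx":0,"ty":31.5,"tz":-22.2,"rx":0,"ry":0,"rz":0,"claw":1},{"tx":0,"ty":31.5,"tz":-22.2,"rx":0,"ry":0,"rz":0,"claw":1}]'
python3 -m pendant '[{"tx":0,"ty":31.5,"tz":-22.2,"rx":0,"ry":0,"rz":0,"claw":1},{"tx":0,"ty":31.5,"tz":-22.2,"rx":0,"ry":0,"rz":0,"claw":1},{"tx":0,"ty":31.5,"tz":-22.2,"rx":0,"ry":0,"rz":0,"claw":1},{"tx":0,"ty":31.5,"tz":-22.2,"rx":0,"ry":0,"rz":0,"claw":1},{"tx":0,"ty":31.5,"tz":-22.2,"rx":0,"ry":0,"rz":0,"claw":1}]'
python3 -m pendant '[{"tx":0,"ty":31.5,"tz":-22.2,"rx":0,"ry":0,"rz":0,"claw":1},{"tx":0,"ty":31.5,"tz":-22.2,"rx":0,"ry":0,"rz":0,"claw":1},{"tx":0,"ty":31.5,"tz":-22.2,"rx":0,"ry":0,"rz":0,"claw":1},{"tx":0,"ty":31.5,"tz":-22.2,"rx":0,"ry":0,"rz":0,"claw":1},{"tx":0,"ty":20,"tz":-14,"rx":0,"ry":0,"rz":0,"claw":1}]'
python3 -m pendant '[{"tx":0,"ty":0,"tz":0,"rx":7,"ry":0,"rz":0,"claw":1},{"tx":0,"ty":0,"tz":0,"rx":7,"ry":0,"rz":0,"claw":1},{"tx":0,"ty":0,"tz":0,"rx":7,"ry":0,"rz":0,"claw":1},{"tx":0,"ty":0,"tz":0,"rx":7,"ry":0,"rz":0,"claw":1},{"tx":0,"ty":0,"tz":0,"rx":7,"ry":0,"rz":0,"claw":1}]'
python3 -m pendant '[{"tx":0,"ty":0,"tz":0,"rx":7,"ry":0,"rz":0,"claw":1},{"tx":0,"ty":0,"tz":0,"rx":7,"ry":0,"rz":0,"claw":1},{"tx":0,"ty":0,"tz":0,"rx":7,"ry":0,"rz":0,"claw":1},{"tx":0,"ty":0,"tz":0,"rx":7,"ry":0,"rz":0,"claw":1},{"tx":0,"ty":0,"tz":0,"rx":7,"ry":0,"rz":0,"claw":1}]'
python3 -m pendant '[{"tx":0,"ty":0,"tz":0,"rx":0,"ry":0,"rz":0,"claw":1},{"tx":0,"ty":0,"tz":0,"rx":0,"ry":0,"rz":0,"claw":1}]'
python3 st.py .4196 .263 .013 -14.6
```

```text
time: 6.28
eef_pos: [0.4439, -0.1981, 0.1743]
tcp_rot: [-3.086, 1.568, 2.635]
contact_force: [1.4, -0.1, -0.5]
width: 0.0134
time: 6.7
eef_pos: [0.4336, -0.0056, 0.1746]
tcp_rot: [-2.682, 1.568, 3.04]
contact_force: [0.9, -1.2, -0.2]
width: 0.0139
time: 7.12
eef_pos: [0.4241, 0.1736, 0.1745]
tcp_rot: [-2.421, 1.568, -2.98]
contact_force: [0.6, -0.9, -1.3]
width: 0.0132
time: 7.53
eef_pos: [0.4247, 0.1708, 0.1743]
tcp_rot: [-1.666, 1.568, -2.843]
contact_force: [-0.2, 0.2, -0.8]
width: 0.0139
time: 7.95
eef_pos: [0.4247, 0.1707, 0.1743]
tcp_rot: [-1.064, 1.568, -2.852]
contact_force: [0.4, 0.4, -1.3]
width: 0.014
time: 8.12
eef_pos: [0.4249, 0.1708, 0.1748]
tcp_rot: [-1.073, 1.569, -2.852]
contact_force: [-0.2, -0.5, -0.7]
width: 0.0133
t 8.12 p [0.4249 0.1708 0.1748] jaw -11.92 tilt 0.12 w 0.0133 F [-0.2 -0.5 -0.7] q6 0.51
delta tool mm [161.8 -23.9 -89.3] rx deg 2.68
```

```bash
python3 -m pendant '[{"tx":5,"ty":-8,"tz":-30,"rx":2.7,"ry":0,"rz":0,"claw":1},{"tx":15,"ty":-8,"tz":-30,"rx":0,"ry":0,"rz":0,"claw":1},{"tx":20,"ty":-4,"tz":-31,"rx":0,"ry":0,"rz":0,"claw":1},{"tx":35,"ty":0,"tz":0,"rx":0,"ry":0,"rz":0,"claw":1},{"tx":30,"ty":0,"tz":0,"rx":0,"ry":0,"rz":0,"claw":1}]'
python3 -m pendant '[{"tx":15,"ty":0,"tz":0,"rx":0,"ry":0,"rz":0,"claw":1},{"tx":0,"ty":0,"tz":0,"rx":0,"ry":0,"rz":0,"claw":1},{"tx":0,"ty":0,"tz":0,"rx":0,"ry":0,"rz":0,"claw":1}]'
python3 st.py .4196 .263 .013 -14.6
python3 - <<'E'
from h import *
from plant import arm
for n in('side','top'):
    I=arm.camera(n)['img'][:,:,::-1]
    o=(180,110) if n=='side' else (130,230)
    cv2.imwrite(f'pics/m1_{n}.png',cv2.resize(I[o[1]:o[1]+105,o[0]:o[0]+140],(800,600),interpolation=cv2.INTER_CUBIC))
E
```

```text
time: 8.53
eef_pos: [0.4272, 0.2651, 0.0687]
tcp_rot: [-0.946, 1.57, -2.769]
contact_force: [0.7, 0.0, -1.4]
width: 0.0136
time: 8.78
eef_pos: [0.4275, 0.2638, 0.0555]
tcp_rot: [-0.829, 1.569, -2.656]
contact_force: [0.3, -0.2, -1.2]
width: 0.0135
t 8.78 p [0.4275 0.2638 0.0555] jaw -14.67 tilt 0.1 w 0.0135 F [ 0.3 -0.2 -1.2] q6 0.74
delta tool mm [42.5 -7.4  2.7] rx deg -0.07
```

View pics/m1_side.png

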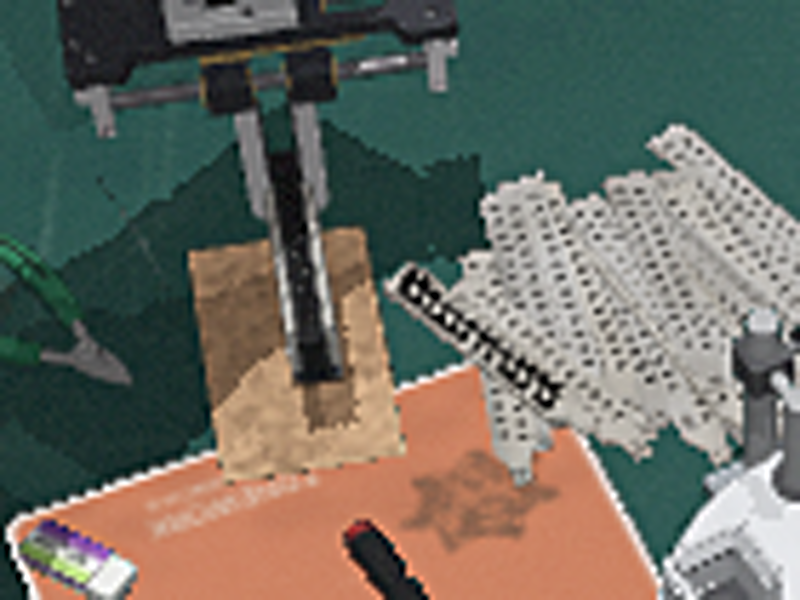

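View pics/m1_top.png

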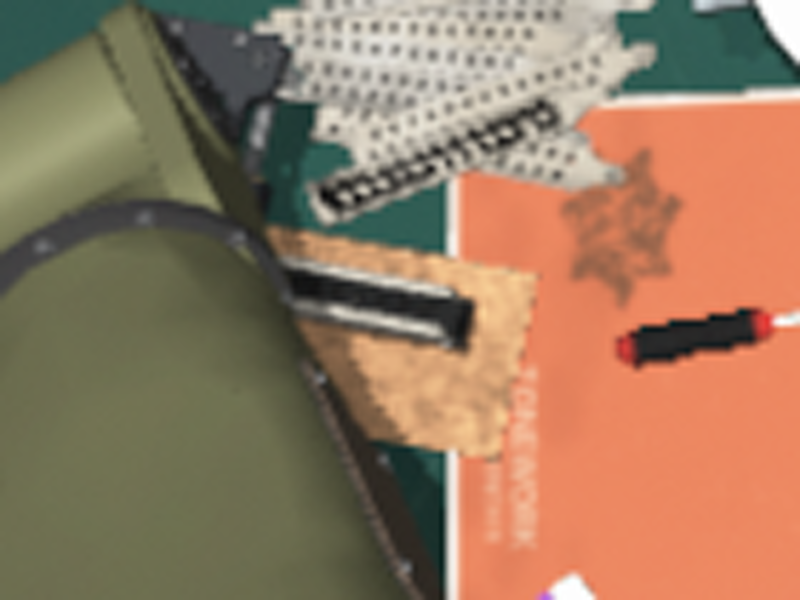

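```bash
python3 -m pendant '[{"tx":15,"ty":-7.4,"tz":2.7,"rx":0,"ry":0,"rz":0,"claw":1},{"tx":15,"ty":0,"tz":0,"rx":0,"ry":0,"rz":0,"claw":1},{"tx":8,"ty":0,"tz":0,"rx":0,"ry":0,"rz":0,"claw":1},{"tx":1,"ty":0,"tz":0,"rx":0,"ry":0,"rz":0,"claw":1},{"tx":0,"ty":0,"tz":0,"rx":0,"ry":0,"rz":0,"claw":1}]'
python3 -m pendant '[{"tx":1,"ty":0,"tz":0,"rx":0,"ry":0,"rz":0,"claw":1},{"tx":1,"ty":0,"tz":0,"rx":0,"ry":0,"rz":0,"claw":1},{"tx":0,"ty":0,"tz":0,"rx":0,"ry":0,"rz":0,"claw":1}]'
python3 st.py .4196 .263 .013 -14.6
```

```text
time: 9.3
eef_pos: [0.4204, 0.2634, 0.0176]
tcp_rot: [2.317, 1.57, 0.488]
contact_force: [-0.5, 0.0, -0.9]
width: 0.0136
time: 9.55
eef_pos: [0.4203, 0.2633, 0.0154]
tcp_rot: [2.345, 1.57, 0.515]
contact_force: [0.3, -0.5, -1.4]
width: 0.0137
t 9.55 p [0.4203 0.2633 0.0154] jaw -14.84 tilt 0.04 w 0.0137 F [ 0.3 -0.5 -1.4] q6 0.74
delta tool mm [ 2.4 -0.6  0.5] rx deg -0.24
```

```bash
python3 -m pendant '[{"tx":1,"ty":0,"tz":0,"rx":0,"ry":0,"rz":0,"claw":1},{"tx":0.7,"ty":0,"tz":0,"rx":0,"ry":0,"rz":0,"claw":1},{"tx":0,"ty":0,"tz":0,"rx":0,"ry":0,"rz":0,"claw":1}]'
python3 -m pendant '[{"tx":0.7,"ty":0,"tz":0,"rx":0,"ry":0,"rz":0,"claw":1},{"tx":0,"ty":0,"tz":0,"rx":0,"ry":0,"rz":0,"claw":1}]'
python3 st.py .4196 .263 .013 -14.6
```

```text
time: 9.8
eef_pos: [0.42, 0.2632, 0.0132]
tcp_rot: [-0.98, 1.571, -2.81]
contact_force: [0.6, -0.9, -0.3]
width: 0.014
time: 9.97
eef_pos: [0.4201, 0.2633, 0.0129]
tcp_rot: [2.196, 1.571, 0.367]
contact_force: [-1.5, -1.0, 5.6]
width: 0.0133
t 9.97 p [0.4201 0.2633 0.0129] jaw -14.84 tilt 0.01 w 0.0133 F [-1.5 -1.   5.6] q6 0.74
delta tool mm [-0.1 -0.4  0.4] rx deg -0.24
```

```bash
python3 -m pendant '[{"tx":0,"ty":0,"tz":0,"rx":0,"ry":0,"rz":0,"claw":0.4},{"tx":0,"ty":0,"tz":0,"rx":0,"ry":0,"rz":0,"claw":0.4},{"tx":0,"ty":0,"tz":0,"rx":0,"ry":0,"rz":0,"claw":0.4},{"tx":0,"ty":0,"tz":0,"rx":0,"ry":0,"rz":0,"claw":0.4},{"tx":0,"ty":0,"tz":0,"rx":0,"ry":0,"rz":0,"claw":0.4}]'
python3 -m pendant '[{"tx":-12,"ty":0,"tz":0,"rx":0,"ry":0,"rz":0,"claw":0.4},{"tx":-20,"ty":0,"tz":0,"rx":0,"ry":0,"rz":0,"claw":0.4},{"tx":-20,"ty":0,"tz":0,"rx":0,"ry":0,"rz":0,"claw":0.4},{"tx":0,"ty":0,"tz":0,"rx":0,"ry":0,"rz":0,"claw":0.4},{"tx":0,"ty":0,"tz":0,"rx":0,"ry":0,"rz":0,"claw":0.4}]'
python3 st.py .4085 .2188 .013 -14.84
python3 - <<'E'
from h import *
from plant import arm
s=arm.observe();p=np.array(s['eef_pos']);r=R.from_euler('xyz',s['tcp_rot']).as_matrix()
for n in('side','top'):
    I=arm.camera(n)['img'][:,:,::-1].copy()
    cv2.imwrite(f'pics/m2_{n}_raw.png',I)
    o=(200,110) if n=='side' else (150,240)
    I=cv2.resize(I[o[1]:o[1]+75,o[0]:o[0]+100],None,fx=8,fy=8,interpolation=cv2.INTER_CUBIC)
    t=np.array([.4201,.2633,0])
    pts=[t+r@[0,0,a]+[0,0,.038-t[2]-0*p[2]] for a in(-.015,.046,.107)]
    for x in proj(n,[[q[0],q[1],.038] for q in pts]):cv2.drawMarker(I,tuple(int(v) for v in (x-o+.5)*8),(0,0,255),0,12)
    for x in proj(n,[p,p+r@[0,.0285,0],p-r@[0,.0285,0]]):cv2.drawMarker(I,tuple(int(v) for v in (x-o+.5)*8),(255,0,0),0,12)
    cv2.imwrite(f'pics/m2_{n}.png',I)
E
```

```text
time: 10.38
eef_pos: [0.42, 0.2632, 0.0125]
tcp_rot: [0.652, 1.571, -1.178]
contact_force: [-0.1, 0.6, -0.1]
width: 0.0437
time: 10.8
eef_pos: [0.4204, 0.2634, 0.0651]
tcp_rot: [2.319, 1.569, 0.489]
contact_force: [-0.2, 0.3, -0.1]
width: 0.0564
t 10.8 p [0.4204 0.2634 0.0651] jaw -14.84 tilt 0.1 w 0.0564 F [-0.2  0.3 -0.1] q6 0.74
delta tool mm [52.1 -0.1 46.3] rx deg 0.0
```

View pics/m2_side.png

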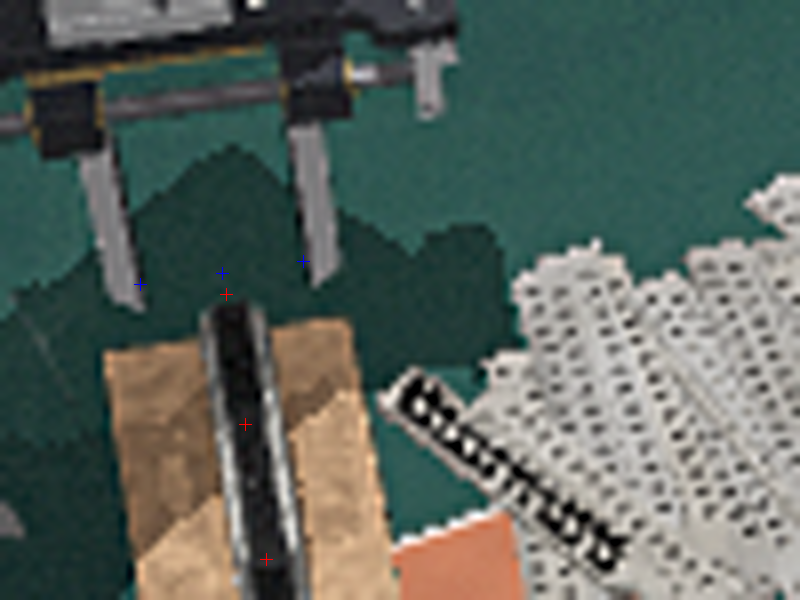

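View pics/m2_top.png

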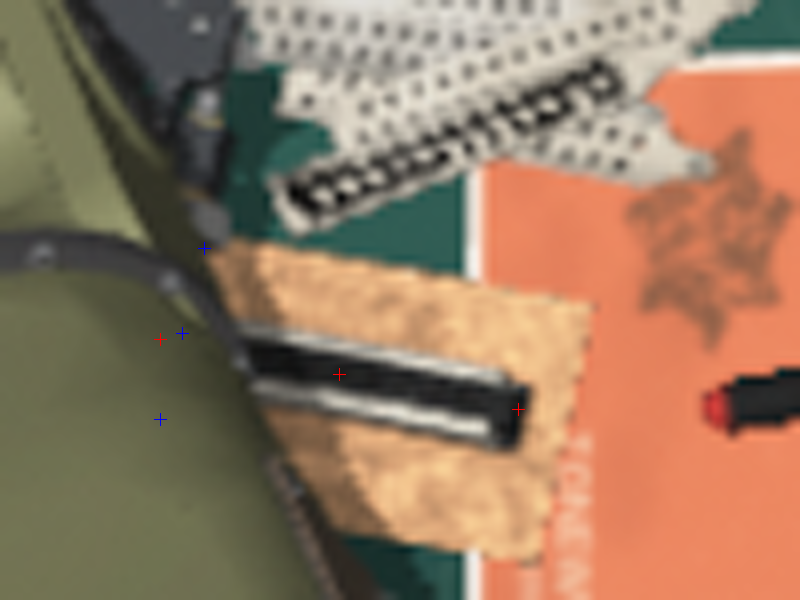

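```bash
python3 -m pendant '[{"tx":0,"ty":0,"tz":23,"rx":0,"ry":0,"rz":0,"claw":0.4},{"tx":10,"ty":0,"tz":24,"rx":0,"ry":0,"rz":0,"claw":0.4},{"tx":20,"ty":0,"tz":0,"rx":0,"ry":0,"rz":0,"claw":0.4},{"tx":18,"ty":0,"tz":0,"rx":0,"ry":0,"rz":0,"claw":0.4},{"tx":0,"ty":0,"tz":0,"rx":0,"ry":0,"rz":0,"claw":0.4}]'
python3 st.py .4085 .2188 .013 -14.84
python3 - <<'E'
from h import *
from plant import arm
s=arm.observe();p=np.array(s['eef_pos']);r=R.from_euler('xyz',s['tcp_rot']).as_matrix()
for n in('side',):
    I=arm.camera(n)['img'][:,:,::-1].copy()
    o=(200,130) if n=='side' else (150,240)
    I=cv2.resize(I[o[1]:o[1]+75,o[0]:o[0]+100],None,fx=8,fy=8,interpolation=cv2.INTER_CUBIC)
    f=lambda P,c:[cv2.drawMarker(I,tuple(int(v) for v in (x-o+.5)*8),c,0,12) for x in proj(n,P)]
    f([[q[0],q[1],.038] for q in [p+r@[0,0,a] for a in(-.061,0,.061)]],(0,0,255))
    f([p+r@[0,a,b] for a in(-.0285,.0285) for b in (-.008,.008)],(255,0,0))
    cv2.imwrite(f'pics/m3_{n}.png',I)
E
```

```text
time: 11.32
eef_pos: [0.406, 0.2166, 0.0132]
tcp_rot: [-0.897, 1.565, -2.728]
contact_force: [-0.2, 0.3, -0.9]
width: 0.0566
t 11.32 p [0.406  0.2166 0.0132] jaw -14.87 tilt 0.34 w 0.0566 F [-0.2  0.3 -0.9] q6 0.67
delta tool mm [ 0.2  1.9 -2.7] rx deg -0.03
```

View pics/m3_side.png

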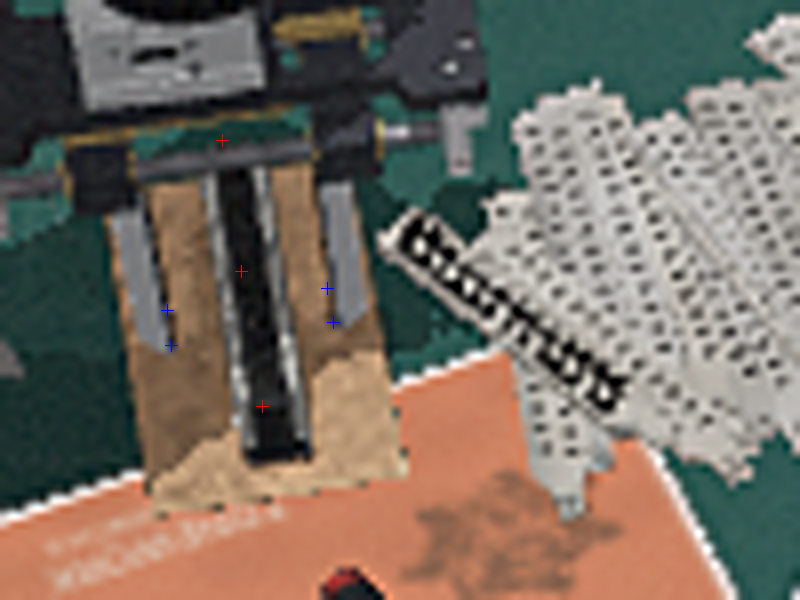

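```bash
python3 - <<'E'
from h import *
from plant import arm
s=arm.observe();p=np.array(s['eef_pos']);r=R.from_euler('xyz',s['tcp_rot']).as_matrix();print(s['time'],p)
n='side';o=(200,130)
I=cv2.imread('pics/m3_side.png')
f=lambda P,c:[(cv2.drawMarker(I,tuple(int(v) for v in (x-o+.5)*8),c,0,10),print(((x-o+.5)*8).round())) for x in proj(n,P)]
g=lambda x,y,z:[*(p+r@[0,x,y])[:2],z]
f([g(-.012,.061,.004),g(.012,.061,.004),g(-.007,.061,.038),g(.007,.061,.038),g(-.012,.061,.009),g(.012,.061,.009)],(255,255,0))
f([g(-.012,.065,.004),g(.012,.065,.004)],(0,255,0))
cv2.imwrite('pics/m3b.png',I[250:500,100:450].repeat(2,0).repeat(2,1))
E
```

```text
11.3667 [0.40672087 0.21718666 0.01481654]
[241. 471.]
[310. 461.]
[243. 408.]
[284. 402.]
[239. 462.]
[308. 452.]
[242. 480.]
[311. 470.]
```

View pics/m3b.png

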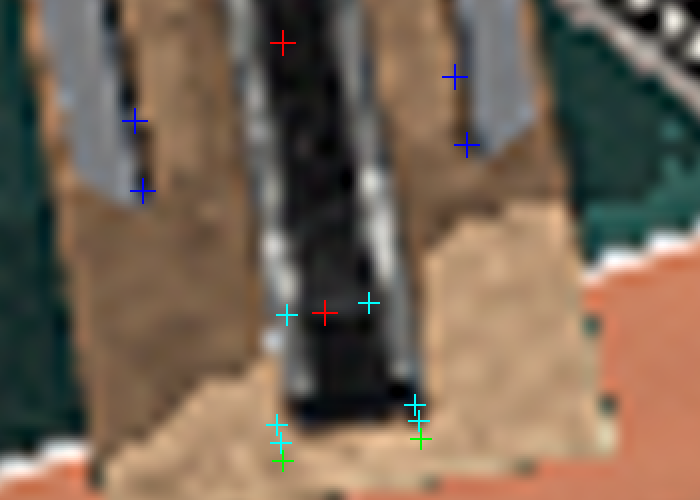

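```bash
python3 -m pendant '[{"tx":0,"ty":0,"tz":0,"rx":0,"ry":0,"rz":0,"claw":0.4},{"tx":0,"ty":0,"tz":0,"rx":0,"ry":0,"rz":0,"claw":0.4}]'
python3 st.py .4085 .2188 .013 -14.84
python3 - <<'E'
from h import *
from plant import arm
s=arm.observe();p=np.array(s['eef_pos']);r=R.from_euler('xyz',s['tcp_rot']).as_matrix();print(s['time'],p)
n='side';o=(210,150)
I=arm.camera(n)['img'][:,:,::-1].copy()
I=cv2.resize(I[o[1]:o[1]+45,o[0]:o[0]+60],None,fx=13,fy=13,interpolation=cv2.INTER_CUBIC)
f=lambda P,c:[(cv2.drawMarker(I,tuple(int(v) for v in (x-o+.5)*13),c,0,10)) for x in proj(n,P)]
g=lambda x,y,z:[*(p+r@[0,x,y])[:2],z]
f([g(-.012,.061,.004),g(.012,.061,.004),g(-.007,.061,.038),g(.007,.061,.038),g(-.012,.061,.009),g(.012,.061,.009)],(255,255,0))
f([p+r@[0,a,b] for a in(-.0285,.0285) for b in (-.008,.008)],(255,0,0))
cv2.imwrite('pics/m4.png',I)
E
```

```text
time: 11.53
eef_pos: [0.4083, 0.2181, 0.0172]
tcp_rot: [2.19, 1.57, 0.36]
contact_force: [-0.0, -0.0, 0.1]
width: 0.0565
t 11.53 p [0.4083 0.2181 0.0172] jaw -14.82 tilt 0.04 w 0.0565 F [-0.  -0.   0.1] q6 0.67
delta tool mm [ 4.2 -0.  -0.7] rx deg 0.02
11.5333 [0.40831718 0.21809929 0.01717648]
```

View pics/m4.png

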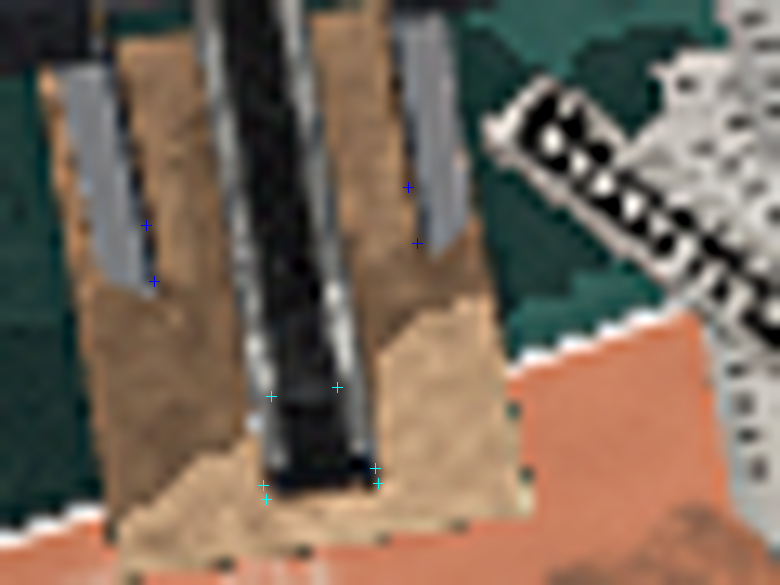

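```bash
python3 -m pendant '[{"tx":4,"ty":0,"tz":-1.7,"rx":0,"ry":0,"rz":0,"claw":0.4},{"tx":0,"ty":0,"tz":0,"rx":0,"ry":0,"rz":0,"claw":0.4},{"tx":0,"ty":0,"tz":0,"rx":0,"ry":0,"rz":0,"claw":1},{"tx":0,"ty":0,"tz":0,"rx":0,"ry":0,"rz":0,"claw":1},{"tx":0,"ty":0,"tz":0,"rx":0,"ry":0,"rz":0,"claw":1}]' 40
python3 -m pendant '[{"tx":0,"ty":0,"tz":0,"rx":0,"ry":0,"rz":0,"claw":1},{"tx":0,"ty":0,"tz":0,"rx":0,"ry":0,"rz":0,"claw":1},{"tx":0,"ty":0,"tz":0,"rx":0,"ry":0,"rz":0,"claw":1},{"tx":0,"ty":0,"tz":0,"rx":0,"ry":0,"rz":0,"claw":1},{"tx":0,"ty":0,"tz":0,"rx":0,"ry":0,"rz":0,"claw":1}]'
python3 st.py .4085 .2188 .013 -14.84
python3 -m pendant '[{"tx":-10,"ty":0,"tz":0,"rx":0,"ry":0,"rz":0,"claw":1},{"tx":-30,"ty":0,"tz":0,"rx":0,"ry":0,"rz":0,"claw":1},{"tx":-40,"ty":0,"tz":0,"rx":0,"ry":0,"rz":0,"claw":1},{"tx":-40,"ty":0,"tz":0,"rx":0,"ry":0,"rz":0,"claw":1},{"tx":-15,"ty":0,"tz":0,"rx":0,"ry":0,"rz":0,"claw":1}]'
python3 st.py .5223 -.0906 .055 5.6
```

```text
time: 12.0
eef_pos: [0.4084, 0.2195, 0.0127]
tcp_rot: [2.148, 1.571, 0.318]
contact_force: [1.0, -0.3, 0.3]
width: 0.0398
time: 12.42
eef_pos: [0.4084, 0.2194, 0.0125]
tcp_rot: [0.469, 1.571, -1.361]
contact_force: [-0.2, -0.2, -0.1]
width: 0.0138
t 12.42 p [0.4084 0.2194 0.0125] jaw -14.84 tilt 0.0 w 0.0138 F [-0.2 -0.2 -0.1] q6 0.67
delta tool mm [-0.5  0.3  0.6] rx deg 0.0
time: 12.83
eef_pos: [0.4097, 0.2201, 0.1533]
tcp_rot: [2.25, 1.564, 0.42]
contact_force: [0.1, 0.5, 0.4]
width: 0.0137
t 12.83 p [0.4097 0.2201 0.1533] jaw -14.84 tilt 0.37 w 0.0137 F [0.1 0.5 0.4] q6 0.67
delta tool mm [ 98.1 187.9 271.9] rx deg -20.44
```

```bash
cat > ov.py <<'E'
from h import *
def ov(n,I,cx,cy,yaw,o,k,phi=0):
    w,h=int(800/k),int(600/k)
    I=cv2.resize(I[o[1]:o[1]+h,o[0]:o[0]+w],None,fx=k,fy=k,interpolation=cv2.INTER_CUBIC)
    a=np.radians(yaw-phi);M=np.array([[np.cos(a),-np.sin(a)],[np.sin(a),np.cos(a)]])
    def L(P,c,cl=True):
        P=np.array(P,float);P[:,:2]=P[:,:2]@M.T+[cx,cy]
        cv2.polylines(I,[((proj(n,P)-o+.5)*k*16).astype(np.int32)],cl,c,1,cv2.LINE_AA,4)
    t=np.linspace(0,2*np.pi,90)
    L(np.c_[.118*np.cos(t),.118*np.sin(t),0*t+.042],(0,0,255))
    for s in(1,-1):
        L(np.c_[.008*np.cos(t),.008*np.sin(t)+.098*s,0*t+.104],(0,160,0))
        for z,c in((.046,(255,0,0)),(.079,(0,200,255))):
            x=s*.07
            L([[x-.014,-.064,z],[x+.014,-.064,z],[x+.014,.064,z],[x-.014,.064,z]],c)
    return I
E
python3 - <<'E'
from ov import *
for n,o,cy,cx in(('side',(285,165),-.0859,.5918),('top',(245,165),-.0816,.5921)):
    cv2.imwrite(f'pics/ov2_{n}.png',ov(n,cv2.imread(f'pics/{n}0.png'),cx,cy,5.6,o,7))
E
```

```text
(no output)
```

View pics/ov2_side.png

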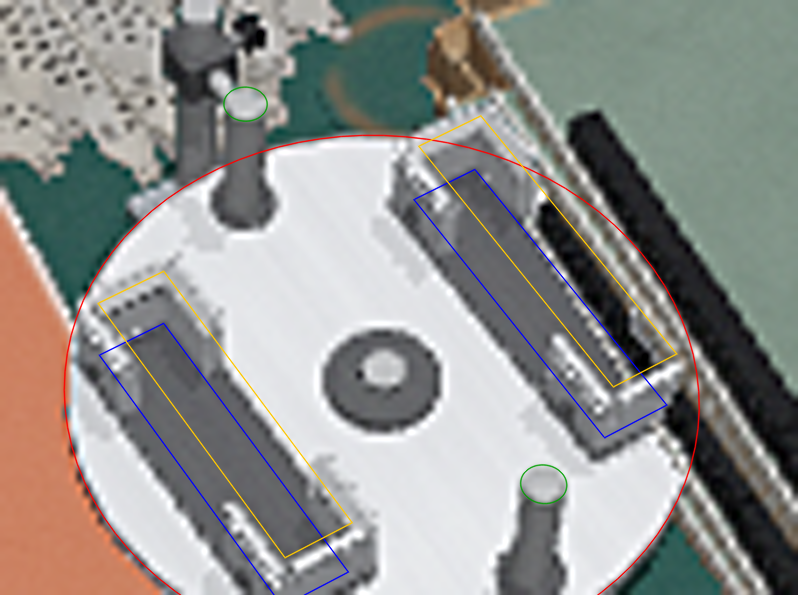

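View pics/ov2_top.png

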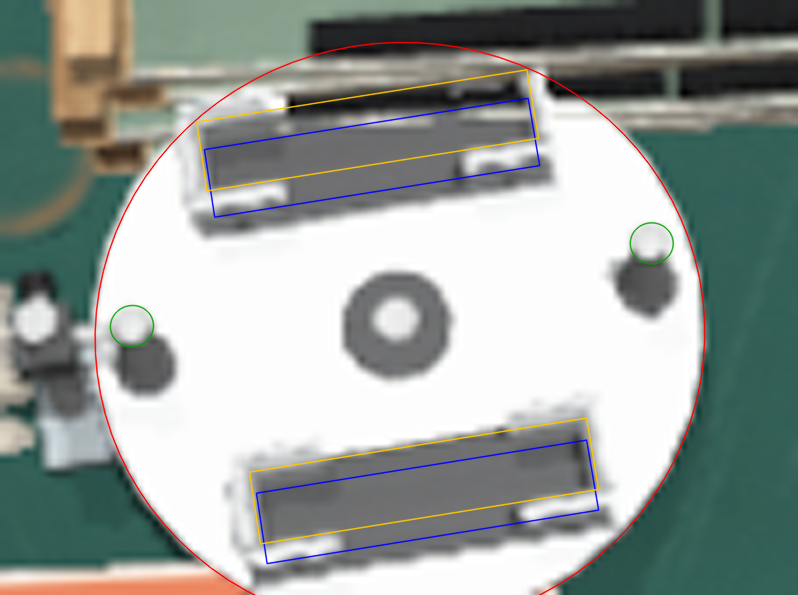

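```bash
python3 -m pendant '[{"tx":0,"ty":10,"tz":14,"rx":0,"ry":0,"rz":0,"claw":1},{"tx":0,"ty":21,"tz":30.3,"rx":0,"ry":0,"rz":0,"claw":1},{"tx":0,"ty":21,"tz":30.3,"rx":0,"ry":0,"rz":0,"claw":1},{"tx":0,"ty":21,"tz":30.3,"rx":0,"ry":0,"rz":0,"claw":1},{"tx":0,"ty":21,"tz":30.3,"rx":0,"ry":0,"rz":0,"claw":1}]'
python3 -m pendant '[{"tx":0,"ty":21,"tz":30.3,"rx":0,"ry":0,"rz":0,"claw":1},{"tx":0,"ty":21,"tz":30.3,"rx":0,"ry":0,"rz":0,"claw":1},{"tx":0,"ty":21,"tz":30.3,"rx":0,"ry":0,"rz":0,"claw":1},{"tx":0,"ty":21,"tz":30.3,"rx":0,"ry":0,"rz":0,"claw":1},{"tx":0,"ty":10,"tz":15,"rx":0,"ry":0,"rz":0,"claw":1}]'
python3 -m pendant '[{"tx":10,"ty":0,"tz":0,"rx":-7,"ry":0,"rz":0,"claw":1},{"tx":20,"ty":0,"tz":0,"rx":-7,"ry":0,"rz":0,"claw":1},{"tx":10,"ty":0,"tz":0,"rx":-6.4,"ry":0,"rz":0,"claw":1},{"tx":0,"ty":0,"tz":0,"rx":0,"ry":0,"rz":0,"claw":1},{"tx":0,"ty":0,"tz":0,"rx":0,"ry":0,"rz":0,"claw":1}]'
python3 st.py .5223 -.0906 .055 5.6
python3 - <<'E'
from ov import *
from plant import arm
for n in('side','top'):
    I=arm.camera(n)['img'][:,:,::-1].copy();cv2.imwrite(f'pics/n1_{n}_raw.png',I)
    o=(285,165) if n=='side' else (245,165)
    cv2.imwrite(f'pics/n1_{n}.png',cv2.resize(I[o[1]:o[1]+85,o[0]:o[0]+114],None,fx=7,fy=7,interpolation=cv2.INTER_CUBIC))
E
```

```text
time: 13.25
eef_pos: [0.4648, 0.0631, 0.1484]
tcp_rot: [1.884, 1.57, 0.054]
contact_force: [0.6, 0.3, -1.0]
width: 0.0139
time: 13.67
eef_pos: [0.5212, -0.0945, 0.1482]
tcp_rot: [1.051, 1.57, -0.781]
contact_force: [-1.3, 0.7, -1.2]
width: 0.0138
time: 14.08
eef_pos: [0.5205, -0.091, 0.1081]
tcp_rot: [-1.92, 1.57, 2.886]
contact_force: [-0.3, -0.4, -1.8]
width: 0.0136
t 14.08 p [ 0.5205 -0.091   0.1081] jaw 5.36 tilt 0.02 w 0.0136 F [-0.3 -0.4 -1.8] q6 -0.34
delta tool mm [53.1  1.8 -0.3] rx deg -0.24
```

View pics/n1_side.png

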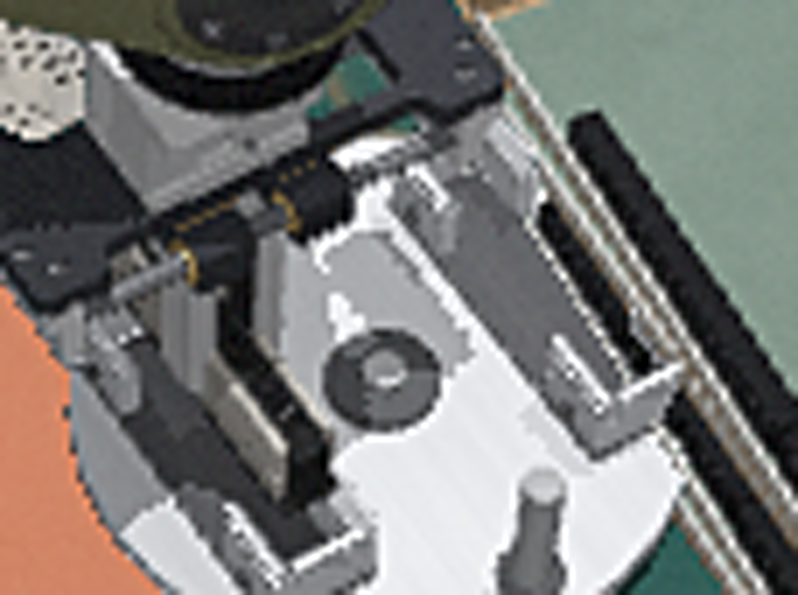

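View pics/n1_top.png

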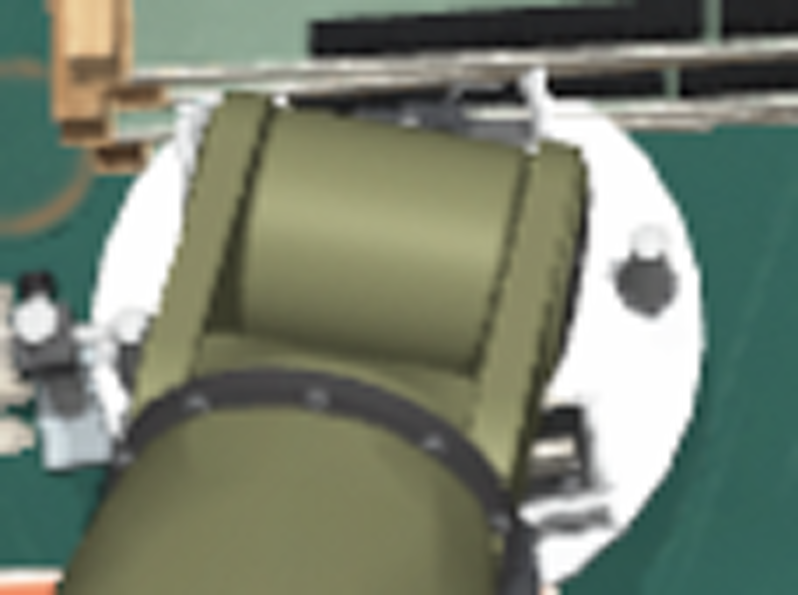

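```bash
cat > hov.py <<'E'
from h import *
def hov(n,raw,p,yaw,o,k,nest,size=(800,600),harm=True,du=(0,0)):
    I=cv2.imread(raw);w,h=int(size[0]/k),int(size[1]/k)
    I=cv2.resize(I[o[1]:o[1]+h,o[0]:o[0]+w],None,fx=k,fy=k,interpolation=cv2.INTER_CUBIC)
    def L(c,a,P,col,cl=True):
        a=np.radians(a);M=np.array([[np.cos(a),-np.sin(a)],[np.sin(a),np.cos(a)]])
        P=np.array(P,float);P[:,:2]=P[:,:2]@M.T+c[:2]
        cv2.polylines(I,[((proj(n,P)+du-o+.5)*k*16).astype(np.int32)],cl,col,1,cv2.LINE_AA,4)
    rect=lambda x,y0,y1,z:[[-x,y0,z],[x,y0,z],[x,y1,z],[-x,y1,z]]
    b=p[2]-.0085
    if harm:
        for x,z in((.012,b),(.012,b+.005),(.007,b+.005),(.007,b+.034)): L(p,yaw,rect(x,-.061,.061,z),(0,0,255))
    nx,ny,na=nest
    L((nx,ny),na,rect(.014,-.064,.064,.046),(255,0,0));L((nx,ny),na,rect(.014,-.064,.064,.079),(0,200,0))
    return I
E
python3 - <<'E'
from hov import *
p=np.array([.5205,-.0910,.1081])
for n,o in(('side',(295,200)),('top',(300,210))):
    cx,cy={'side':(.5918,-.0859),'top':(.5921,-.0816)}[n]
    a=np.radians(5.6);ne=(cx-.07*np.cos(a),cy-.07*np.sin(a),5.6)
    cv2.imwrite(f'pics/n2_{n}.png',hov(n,f'pics/n1_{n}_raw.png',p,5.36,o,12,ne))
    cv2.imwrite(f'pics/n2b_{n}.png',hov(n,f'pics/{n}0.png',p,5.36,(290,195) if n=='side' else (275,215),12,ne,harm=False))
E
```

```text
(no output)
```

View pics/n2_side.png

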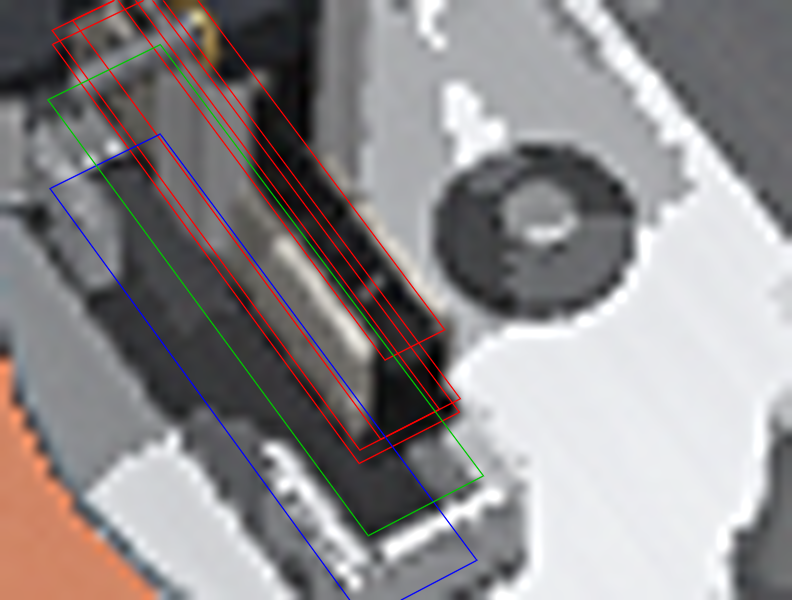

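View pics/n2_top.png

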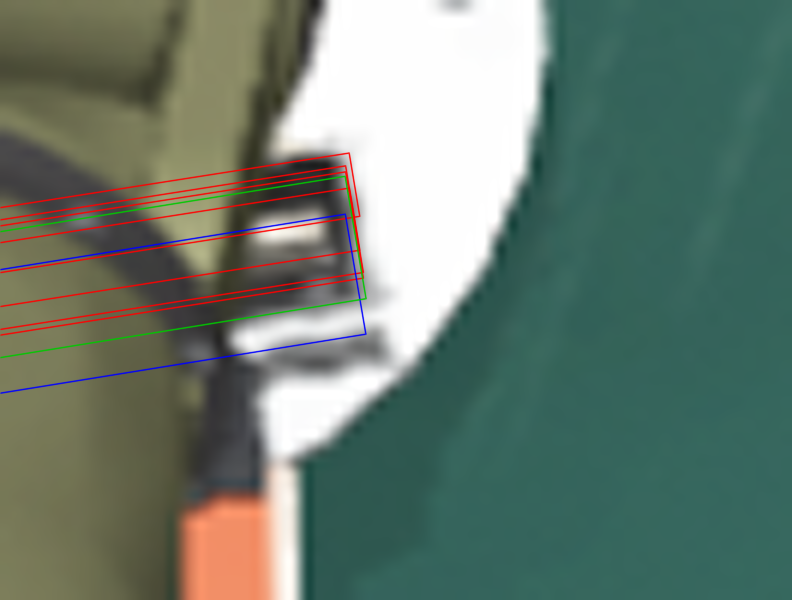

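View pics/n2b_side.png

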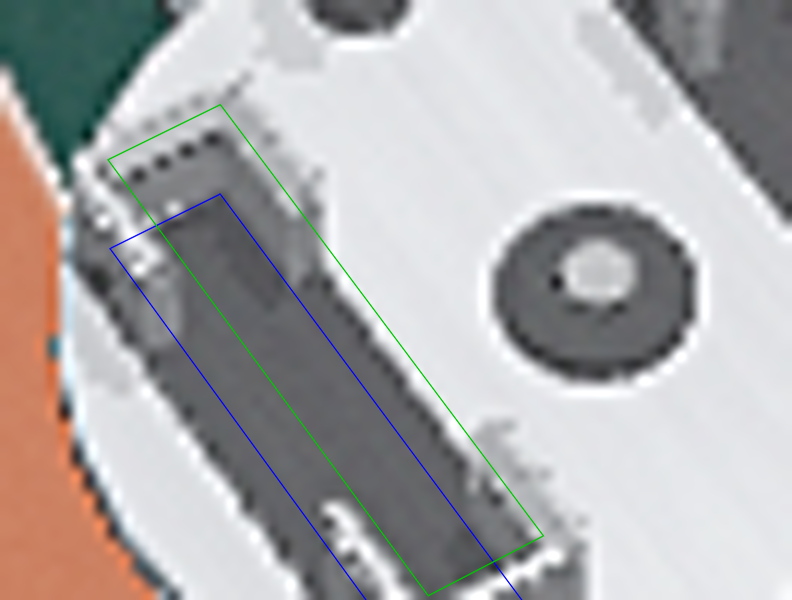

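View pics/n2b_top.png

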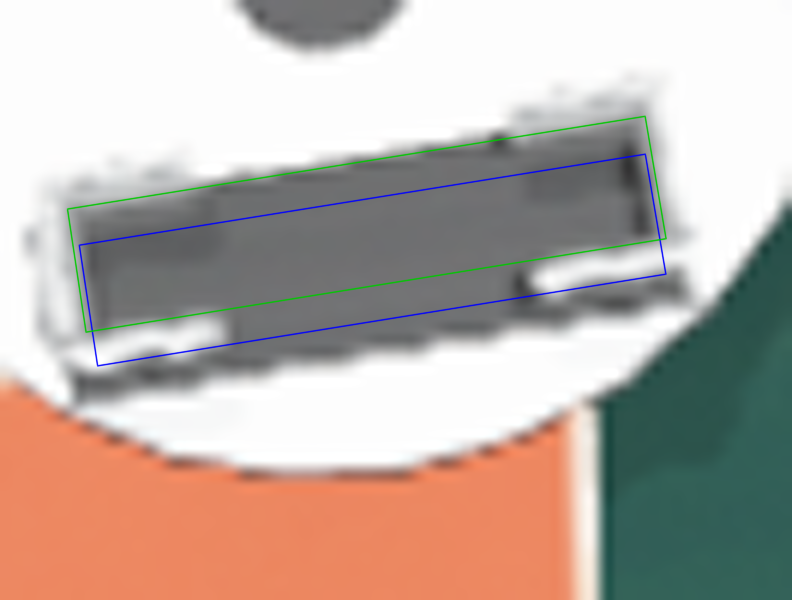

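```bash
python3 - <<'E'
from hov import *
from plant import arm
s=arm.observe();p=np.array(s['eef_pos']);r=R.from_euler('xyz',s['tcp_rot']).as_matrix();print(s['time'],p)
n='side';o=(300,195);k=20
I=cv2.imread('pics/n1_side_raw.png');I=cv2.resize(I[o[1]:o[1]+30,o[0]:o[0]+40],None,fx=k,fy=k,interpolation=cv2.INTER_CUBIC)
def L(P,c,cl=True):cv2.polylines(I,[((proj(n,P)-o+.5)*k*16).astype(np.int32)],cl,c,1,cv2.LINE_AA,4)
t=[p+r@v for v in([0,-.0068,-.008],[0,-.0068,.008],[0,-.0193,.008],[0,-.0193,-.008])]
L(t,(0,0,255))
for v in t:L([v,v+[0,0,.04]],(255,0,255),False)
cv2.imwrite('pics/n3.png',I)
E
```

```text
14.1833 [ 0.52105569 -0.09106084  0.10877195]
```

View pics/n3.png

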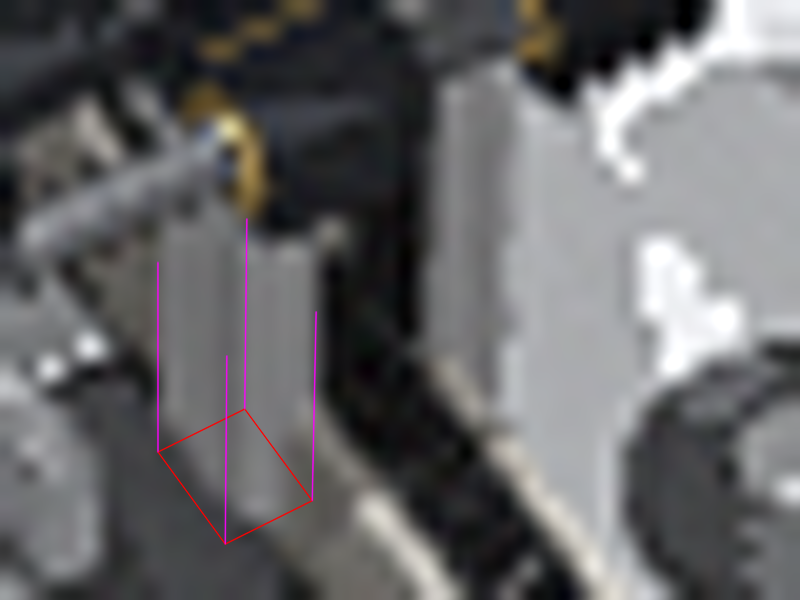

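```bash
python3 - <<'E'
from h import *
np.set_printoptions(precision=4,suppress=True)
for n,c,d in(('side',[.5918-.0697,-.0859-.0068,.079],(-.5,1.2)),('top',[.5921-.0697,-.0816-.0068,.079],(1.2,1.2))):
    u=proj(n,c)[0];print(n,c,onz(n,u+d,.079), 'px per mm x,y,z',[(proj(n,np.array(c)+e)-u)[0] for e in np.eye(3)*.001])
E
```

```text
side [0.5221, -0.0927, 0.079] [ 0.5194 -0.0954  0.079 ] px per mm x,y,z [array([ 0.3575, -0.1425]), array([-0.1752, -0.2974]), array([ 0.0053, -0.2236])]
top [0.5224, -0.0884, 0.079] [ 0.519  -0.0914  0.079 ] px per mm x,y,z [array([-0.0218, -0.3693]), array([-0.3808,  0.0247]), array([-0.0151, -0.0923])]
```

```bash
python3 st.py .5200 -.0915 .0925 5.6; python3 -m pendant '[{"tx":8,"ty":-1,"tz":0.4,"rx":0,"ry":0,"rz":0,"claw":1},{"tx":8,"ty":0,"tz":0,"rx":0,"ry":0,"rz":0,"claw":1},{"tx":0,"ty":0,"tz":0,"rx":0,"ry":0,"rz":0,"claw":1},{"tx":0,"ty":0,"tz":0,"rx":0,"ry":0,"rz":0,"claw":1}]'
python3 st.py .5200 -.0915 .0925 5.6
python3 - <<'E'
from hov import *
from plant import arm
s=arm.observe();p=np.array(s['eef_pos'])
for n,o in(('side',(295,200)),('top',(300,210))):
    I=arm.camera(n)['img'][:,:,::-1].copy();cv2.imwrite(f'pics/n4_{n}_raw.png',I)
    cv2.imwrite(f'pics/n4_{n}.png',cv2.resize(I[o[1]:o[1]+50,o[0]:o[0]+66],None,fx=12,fy=12,interpolation=cv2.INTER_CUBIC))
E
```

```text
t 14.18 p [ 0.5211 -0.0911  0.1088] jaw 5.36 tilt 0.08 w 0.0137 F [-0.2 -0.  -0.4] q6 -0.34
delta tool mm [16.3 -1.1  0.3] rx deg -0.24
time: 14.52
eef_pos: [0.5194, -0.0915, 0.091]
tcp_rot: [-1.887, 1.57, 2.922]
contact_force: [-0.9, -0.1, -0.4]
width: 0.0139
t 14.52 p [ 0.5194 -0.0915  0.091 ] jaw 5.53 tilt 0.06 w 0.0139 F [-0.9 -0.1 -0.4] q6 -0.34
delta tool mm [-1.5  0.6  0.1] rx deg -0.07
```

View pics/n4_side.png

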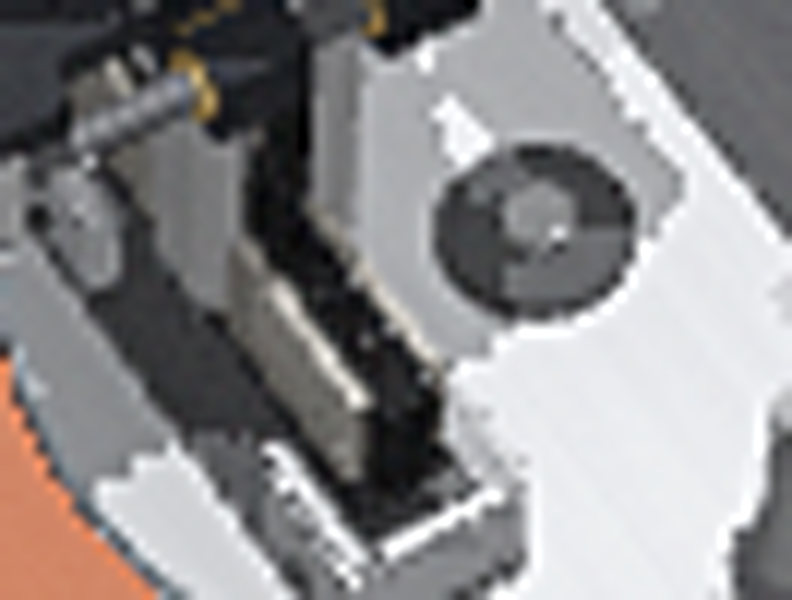

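View pics/n4_top.png

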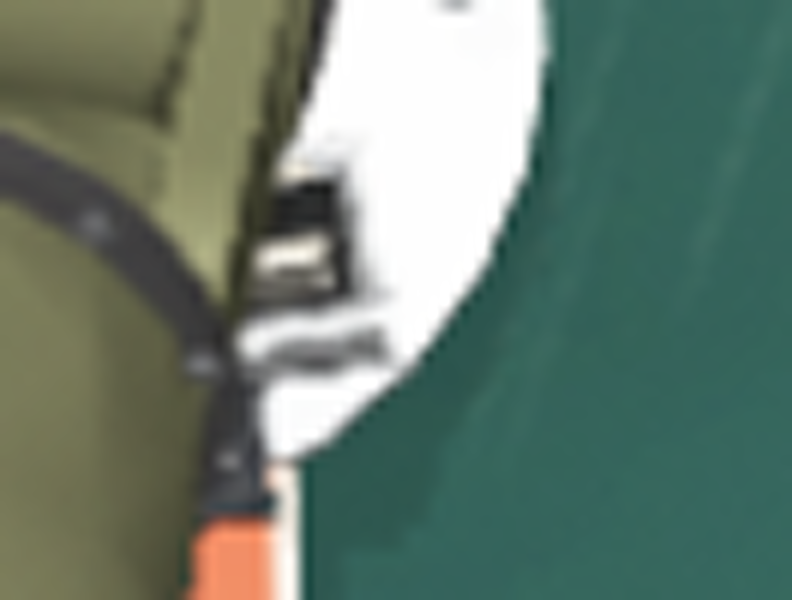

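```bash
cat > hov2.py <<'E'
from h import *
def hov2(n,raw,p,yaw,o,k,nest,du,harm=True,size=(800,600)):
    I=cv2.imread(raw);w,h=int(size[0]/k),int(size[1]/k)
    I=cv2.resize(I[o[1]:o[1]+h,o[0]:o[0]+w],None,fx=k,fy=k,interpolation=cv2.INTER_CUBIC)
    def L(c,a,P,col,cl=True):
        a=np.radians(a);M=np.array([[np.cos(a),-np.sin(a)],[np.sin(a),np.cos(a)]])
        P=np.array(P,float);P[:,:2]=P[:,:2]@M.T+c[:2]
        cv2.polylines(I,[((proj(n,P)+du-o+.5)*k*16).astype(np.int32)],cl,col,1,cv2.LINE_AA,4)
    rect=lambda x,y0,y1,z:[[-x,y0,z],[x,y0,z],[x,y1,z],[-x,y1,z]]
    b=p[2]-.0085
    if harm:
        for x,z in((.012,b),(.012,b+.005),(.007,b+.005),(.007,b+.034)): L(p,yaw,rect(x,-.061,.061,z),(0,0,255))
    nx,ny,na=nest
    for s in(1,-1):
        for z,c in((.046,(255,0,0)),(.075,(0,200,0)),(.079,(0,255,255))):
            L((nx,ny),na,[[-.014,s*.035,z],[-.014,s*.064,z],[.014,s*.064,z],[.014,s*.035,z]],c,False)
    return I
E
python3 - <<'E'
from hov2 import *
p=np.array([.5194,-.0915,.0910])
cv2.imwrite('pics/n5_side.png',hov2('side','pics/n4_side_raw.png',p,5.5,(300,210),16,(.5194,-.0935,5.6),(.5,-1.2)))
cv2.imwrite('pics/n5_top.png',hov2('top','pics/n4_top_raw.png',p,5.5,(310,215),16,(.5194,-.0915,5.6),(-1,-1)))
E
```

```text
(no output)
```

View pics/n5_side.png

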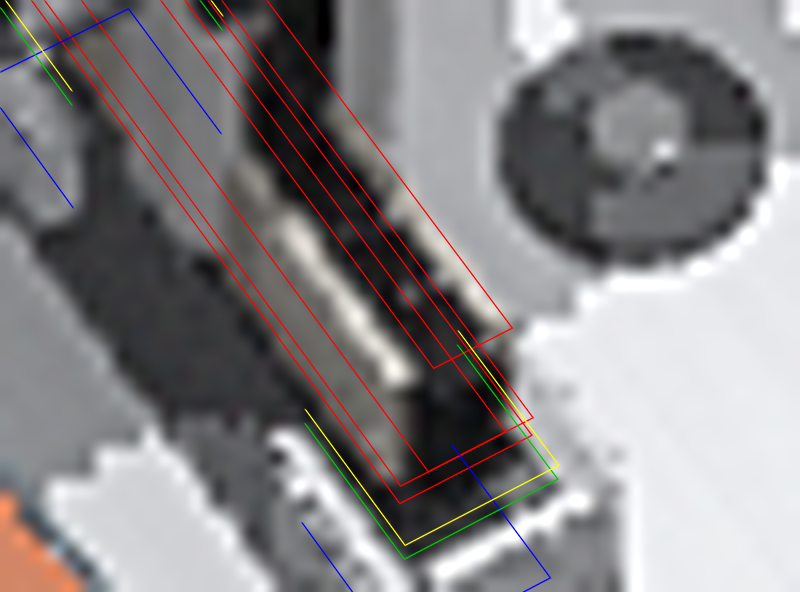

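View pics/n5_top.png

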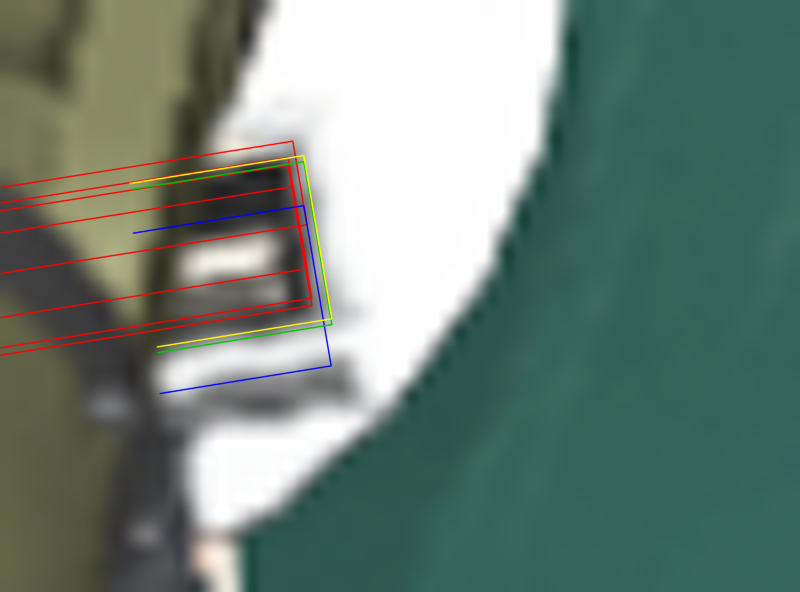

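```bash
python3 -m pendant '[{"tx":2,"ty":1.2,"tz":1.5,"rx":0,"ry":0,"rz":0,"claw":1},{"tx":3,"ty":0,"tz":0,"rx":0,"ry":0,"rz":0,"claw":1},{"tx":0,"ty":0,"tz":0,"rx":0,"ry":0,"rz":0,"claw":1},{"tx":0,"ty":0,"tz":0,"rx":0,"ry":0,"rz":0,"claw":1}]'
python3 st.py .5205 -.0932 .0545 5.6
python3 -m pendant '[{"tx":3,"ty":0,"tz":0,"rx":0,"ry":0,"rz":0,"claw":1},{"tx":2,"ty":0,"tz":0,"rx":0,"ry":0,"rz":0,"claw":1},{"tx":0,"ty":0,"tz":0,"rx":0,"ry":0,"rz":0,"claw":1}]'
python3 st.py .5205 -.0932 .0545 5.6
```

```text
time: 14.95
eef_pos: [0.5209, -0.0929, 0.0864]
tcp_rot: [-1.974, 1.57, 2.835]
contact_force: [-0.1, 0.4, -0.2]
width: 0.0137
t 14.95 p [ 0.5209 -0.0929  0.0864] jaw 5.55 tilt 0.02 w 0.0137 F [-0.1  0.4 -0.2] q6 -0.34
delta tool mm [31.9 -0.4  0.3] rx deg -0.05
time: 15.2
eef_pos: [0.5208, -0.0928, 0.081]
tcp_rot: [-1.92, 1.57, 2.89]
contact_force: [0.0, 0.2, -0.5]
width: 0.0136
t 15.2 p [ 0.5208 -0.0928  0.081 ] jaw 5.56 tilt 0.04 w 0.0136 F [ 0.   0.2 -0.5] q6 -0.34
delta tool mm [26.5 -0.3  0.3] rx deg -0.04
```

Bottom is now below the rims with no contact force; I'll continue in small steps.

```bash
python3 -m pendant '[{"tx":3,"ty":0,"tz":0,"rx":0,"ry":0,"rz":0,"claw":1},{"tx":1,"ty":0,"tz":0,"rx":0,"ry":0,"rz":0,"claw":1},{"tx":0,"ty":0,"tz":0,"rx":0,"ry":0,"rz":0,"claw":1}]'
python3 -m pendant '[{"tx":3,"ty":0,"tz":0,"rx":0,"ry":0,"rz":0,"claw":1},{"tx":1,"ty":0,"tz":0,"rx":0,"ry":0,"rz":0,"claw":1},{"tx":0,"ty":0,"tz":0,"rx":0,"ry":0,"rz":0,"claw":1}]'
python3 st.py .5205 -.0932 .0545 5.6
```

```text
time: 15.45
eef_pos: [0.5212, -0.0928, 0.0775]
tcp_rot: [1.627, 1.57, 0.154]
contact_force: [3.1, 1.0, -1.1]
width: 0.0136
time: 15.7
eef_pos: [0.5211, -0.0928, 0.0733]
tcp_rot: [2.159, 1.571, 0.686]
contact_force: [1.5, 1.7, -0.4]
width: 0.014
t 15.7 p [ 0.5211 -0.0928  0.0733] jaw 5.57 tilt 0.01 w 0.014 F [ 1.5  1.7 -0.4] q6 -0.34
delta tool mm [18.8 -0.6  0.3] rx deg -0.03
```

```bash
python3 -m pendant '[{"tx":2,"ty":0.5,"tz":0,"rx":0,"ry":0,"rz":0,"claw":1},{"tx":2,"ty":0,"tz":0,"rx":0,"ry":0,"rz":0,"claw":1},{"tx":0,"ty":0,"tz":0,"rx":0,"ry":0,"rz":0,"claw":1}]'
python3 -m pendant '[{"tx":3,"ty":0,"tz":0,"rx":0,"ry":0,"rz":0,"claw":1},{"tx":2,"ty":0,"tz":0,"rx":0,"ry":0,"rz":0,"claw":1},{"tx":0,"ty":0,"tz":0,"rx":0,"ry":0,"rz":0,"claw":1}]'
python3 st.py .5205 -.0932 .0545 5.6
```

```text
time: 15.95
eef_pos: [0.5213, -0.0929, 0.0691]
tcp_rot: [-1.894, 1.57, 2.915]
contact_force: [1.3, 1.9, -0.6]
width: 0.0137
time: 16.2
eef_pos: [0.5213, -0.0928, 0.064]
tcp_rot: [-1.903, 1.57, 2.906]
contact_force: [1.8, 1.7, -1.9]
width: 0.0136
t 16.2 p [ 0.5213 -0.0928  0.064 ] jaw 5.56 tilt 0.03 w 0.0136 F [ 1.8  1.7 -1.9] q6 -0.34
delta tool mm [ 9.5 -0.9  0.3] rx deg -0.04
```

```bash
python3 -m pendant '[{"tx":3,"ty":0.5,"tz":-0.7,"rx":0,"ry":0,"rz":0,"claw":1},{"tx":2.5,"ty":0,"tz":0,"rx":0,"ry":0,"rz":0,"claw":1},{"tx":0,"ty":0,"tz":0,"rx":0,"ry":0,"rz":0,"claw":1}]'
python3 st.py .5205 -.0932 .0545 5.6
python3 -m pendant '[{"tx":2,"ty":0,"tz":0,"rx":0,"ry":0,"rz":0,"claw":1},{"tx":1,"ty":0,"tz":0,"rx":0,"ry":0,"rz":0,"claw":1},{"tx":0,"ty":0,"tz":0,"rx":0,"ry":0,"rz":0,"claw":1}]'
python3 st.py .5205 -.0932 .0545 5.6
```

```text
time: 16.45
eef_pos: [0.5215, -0.0921, 0.0583]
tcp_rot: [-1.806, 1.569, 3.003]
contact_force: [-0.5, 0.4, -0.4]
width: 0.0137
t 16.45 p [ 0.5215 -0.0921  0.0583] jaw 5.56 tilt 0.08 w 0.0137 F [-0.5  0.4 -0.4] q6 -0.34
delta tool mm [ 3.8 -1.1  1. ] rx deg -0.04
time: 16.7
eef_pos: [0.5218, -0.0921, 0.0558]
tcp_rot: [-1.798, 1.57, 3.011]
contact_force: [0.7, 0.1, -0.4]
width: 0.0138
t 16.7 p [ 0.5218 -0.0921  0.0558] jaw 5.56 tilt 0.02 w 0.0138 F [ 0.7  0.1 -0.4] q6 -0.34
delta tool mm [ 1.3 -1.4  0.9] rx deg -0.04
```

```bash
python3 -m pendant '[{"tx":1,"ty":0,"tz":0,"rx":0,"ry":0,"rz":0,"claw":1},{"tx":0.6,"ty":0,"tz":0,"rx":0,"ry":0,"rz":0,"claw":1},{"tx":0,"ty":0,"tz":0,"rx":0,"ry":0,"rz":0,"claw":1}]'
python3 -m pendant '[{"tx":0.6,"ty":0,"tz":0,"rx":0,"ry":0,"rz":0,"claw":1},{"tx":0,"ty":0,"tz":0,"rx":0,"ry":0,"rz":0,"claw":1}]'
```

```text
time: 16.95
eef_pos: [0.522, -0.0922, 0.0546]
tcp_rot: [0.77, 1.571, -0.704]
contact_force: [-0.2, -0.5, 1.9]
width: 0.0135
time: 17.12
eef_pos: [0.522, -0.0923, 0.0546]
tcp_rot: [0.677, 1.57, -0.797]
contact_force: [-4.7, -0.0, 9.2]
width: 0.0135
```

```bash
python3 -m pendant '[{"tx":-0.6,"ty":0,"tz":0,"rx":0,"ry":0,"rz":0,"claw":0.6},{"tx":0,"ty":0,"tz":0,"rx":0,"ry":0,"rz":0,"claw":0.6},{"tx":0,"ty":0,"tz":0,"rx":0,"ry":0,"rz":0,"claw":0.6},{"tx":0,"ty":0,"tz":0,"rx":0,"ry":0,"rz":0,"claw":0.6},{"tx":0,"ty":0,"tz":0,"rx":0,"ry":0,"rz":0,"claw":0.6}]'
python3 -m pendant '[{"tx":-10,"ty":0,"tz":0,"rx":0,"ry":0,"rz":0,"claw":0.6},{"tx":-30,"ty":0,"tz":0,"rx":0,"ry":0,"rz":0,"claw":0.6},{"tx":-40,"ty":0,"tz":0,"rx":0,"ry":0,"rz":0,"claw":0.6},{"tx":-20,"ty":0,"tz":0,"rx":0,"ry":0,"rz":0,"claw":1},{"tx":0,"ty":0,"tz":0,"rx":0,"ry":0,"rz":0,"claw":1}]'
python3 st.py .5205 -.0932 .0545 5.6
```

```text
time: 17.53
eef_pos: [0.5219, -0.0921, 0.0543]
tcp_rot: [-1.864, 1.571, 2.945]
contact_force: [-0.4, -0.4, -0.5]
width: 0.0375
time: 17.95
eef_pos: [0.5238, -0.0925, 0.16]
tcp_rot: [1.235, 1.563, -0.239]
contact_force: [-0.1, -0.2, 0.4]
width: 0.0271
t 17.95 p [ 0.5238 -0.0925  0.16  ] jaw 5.56 tilt 0.45 w 0.0271 F [-0.1 -0.2  0.4] q6 -0.34
delta tool mm [ 1.054e+02 -4.100e+00  1.000e-01] rx deg -0.04
```

```bash
python3 -m pendant '[{"tx":0,"ty":25,"tz":22,"rx":0,"ry":0,"rz":0,"claw":1},{"tx":0,"ty":24,"tz":22,"rx":0,"ry":0,"rz":0,"claw":1},{"tx":0,"ty":24,"tz":22,"rx":0,"ry":0,"rz":0,"claw":1},{"tx":0,"ty":24,"tz":22,"rx":0,"ry":0,"rz":0,"claw":1},{"tx":0,"ty":0,"tz":8,"rx":0,"ry":0,"rz":0,"claw":1}]'
python3 -m pendant '[{"tx":0,"ty":0,"tz":0,"rx":0,"ry":0,"rz":0,"claw":1},{"tx":0,"ty":0,"tz":0,"rx":0,"ry":0,"rz":0,"claw":1}]'
python3 st.py .6295 -.1797 .065 5.56
python3 - <<'E'
from h import *
from plant import arm
for n,o in(('side',(285,165)),('top',(245,165))):
    I=arm.camera(n)['img'][:,:,::-1].copy();cv2.imwrite(f'pics/p1_{n}_raw.png',I)
    cv2.imwrite(f'pics/p1_{n}.png',cv2.resize(I[o[1]:o[1]+85,o[0]:o[0]+114],None,fx=7,fy=7,interpolation=cv2.INTER_CUBIC))
E
```

```text
time: 18.37
eef_pos: [0.6298, -0.1802, 0.153]
tcp_rot: [-1.876, 1.57, 2.932]
contact_force: [0.3, -0.8, -0.3]
width: 0.0003
time: 18.53
eef_pos: [0.6271, -0.1781, 0.1539]
tcp_rot: [-2.077, 1.57, 2.732]
contact_force: [-0.1, 0.7, -0.1]
width: 0.0005
t 18.53 p [ 0.6271 -0.1781  0.1539] jaw 5.53 tilt 0.07 w 0.0005 F [-0.1  0.7 -0.1] q6 -0.43
delta tool mm [88.9  2.4  1.9] rx deg -0.03
```

View pics/p1_side.png

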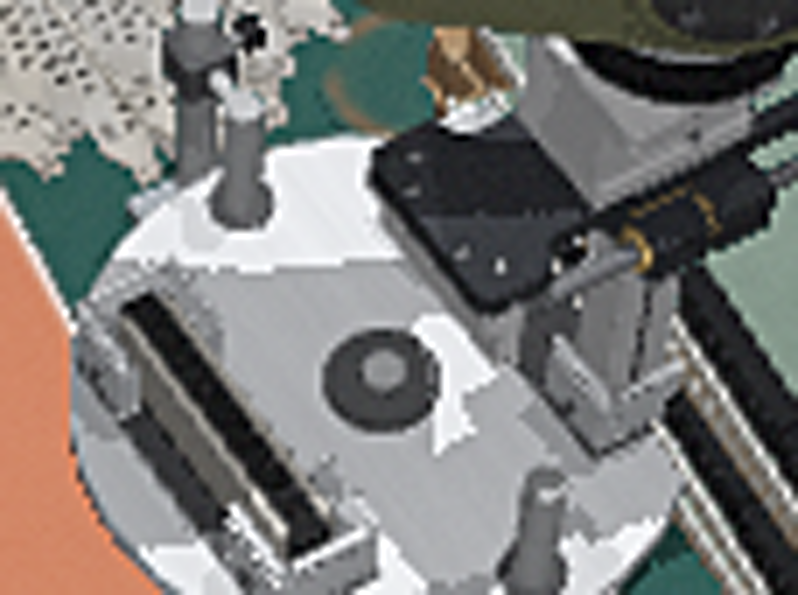

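View pics/p1_top.png

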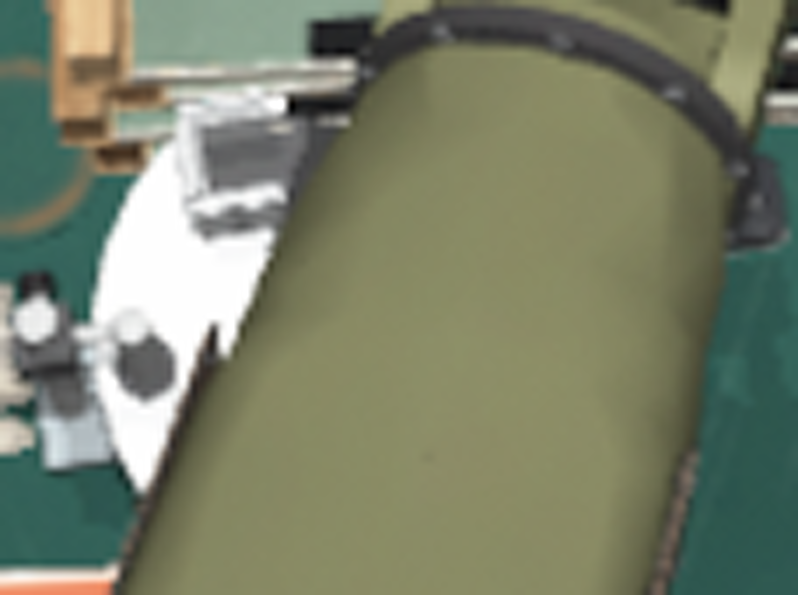

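```bash
python3 -m pendant '[{"tx":10,"ty":2.4,"tz":1.9,"rx":0,"ry":0,"rz":0,"claw":1},{"tx":25,"ty":0,"tz":0,"rx":0,"ry":0,"rz":0,"claw":1},{"tx":25,"ty":0,"tz":0,"rx":0,"ry":0,"rz":0,"claw":1},{"tx":22,"ty":0,"tz":0,"rx":0,"ry":0,"rz":0,"claw":1},{"tx":6,"ty":0,"tz":0,"rx":0,"ry":0,"rz":0,"claw":1}]'
python3 -m pendant '[{"tx":0,"ty":0,"tz":0,"rx":0,"ry":0,"rz":0,"claw":1},{"tx":0,"ty":0,"tz":0,"rx":0,"ry":0,"rz":0,"claw":1}]'
python3 st.py .6295 -.1797 .065 5.56
python3 - <<'E'
from h import *
from plant import arm
n,o='side',(285,165)
I=arm.camera(n)['img'][:,:,::-1].copy()
cv2.imwrite(f'pics/p2_{n}.png',cv2.resize(I[o[1]:o[1]+85,o[0]:o[0]+114],None,fx=7,fy=7,interpolation=cv2.INTER_CUBIC))
E
```

```text
time: 19.05
eef_pos: [0.6285, -0.1788, 0.0625]
tcp_rot: [-2.0, 1.566, 2.81]
contact_force: [-0.4, 1.2, 0.2]
width: 0.0001
time: 19.22
eef_pos: [0.6306, -0.1798, 0.0674]
tcp_rot: [1.143, 1.57, -0.33]
contact_force: [-0.4, -0.2, 0.4]
width: 0.0008
t 19.22 p [ 0.6306 -0.1798  0.0674] jaw 5.58 tilt 0.05 w 0.0008 F [-0.4 -0.2  0.4] q6 -0.43
delta tool mm [ 2.4 -1.1 -0.2] rx deg 0.02
```

View pics/p2_side.png

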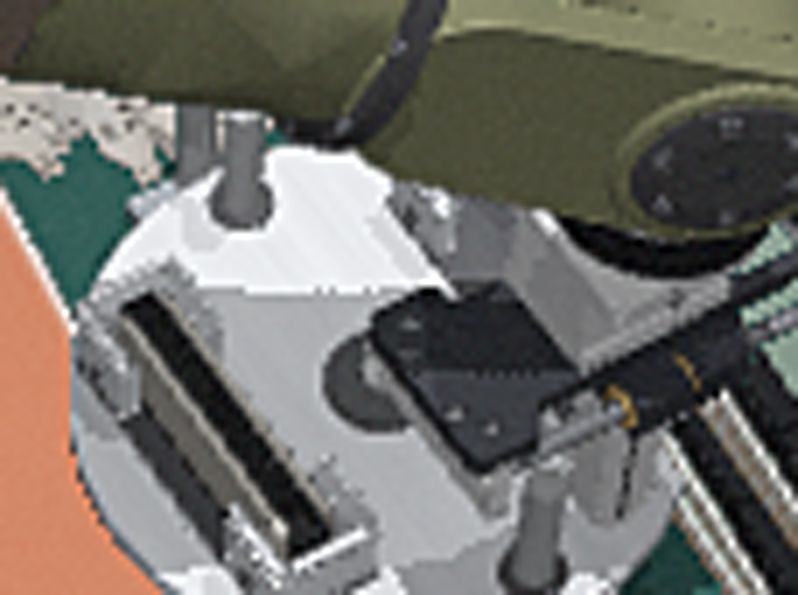

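```bash
python3 -m pendant '[{"tx":0,"ty":-4,"tz":0,"rx":0,"ry":0,"rz":0,"claw":1},{"tx":0,"ty":-4,"tz":0,"rx":0,"ry":0,"rz":0,"claw":1},{"tx":0,"ty":-2,"tz":0,"rx":0,"ry":0,"rz":0,"claw":1},{"tx":0,"ty":0,"tz":0,"rx":0,"ry":0,"rz":0,"claw":1}]'
python3 st.py .6217 -.1805 .065 5.56
python3 -m pendant '[{"tx":0,"ty":-5.2,"tz":0.9,"rx":3,"ry":0,"rz":0,"claw":1},{"tx":0,"ty":-5.2,"tz":0.9,"rx":3,"ry":0,"rz":0,"claw":1},{"tx":0,"ty":-5.2,"tz":0.9,"rx":3,"ry":0,"rz":0,"claw":1}]'
python3 st.py .6217 -.1805 .065 5.56
```

```text
time: 19.6
eef_pos: [0.6201, -0.1811, 0.0671]
tcp_rot: [1.11, 1.57, -0.364]
contact_force: [0.4, 0.6, 0.3]
width: 0.0004
t 19.6 p [ 0.6201 -0.1811  0.0671] jaw 5.54 tilt 0.04 w 0.0004 F [0.4 0.6 0.3] q6 -0.44
delta tool mm [ 2.1  1.6 -0.5] rx deg -0.02
time: 19.85
eef_pos: [0.6054, -0.1843, 0.0671]
tcp_rot: [1.549, 1.569, -0.084]
contact_force: [5.0, 1.3, 1.1]
width: 0.0007
t 19.85 p [ 0.6054 -0.1843  0.0671] jaw -3.58 tilt 0.11 w 0.0007 F [5.  1.3 1.1] q6 -0.29
delta tool mm [ 2.1 16.  -4.8] rx deg -9.14
```

```bash
python3 -m pendant '[{"tx":0,"ty":-5.2,"tz":0.9,"rx":3,"ry":0,"rz":0,"claw":1},{"tx":0,"ty":-5.2,"tz":0.9,"rx":3,"ry":0,"rz":0,"claw":1},{"tx":0,"ty":-5.2,"tz":0.9,"rx":3,"ry":0,"rz":0,"claw":1},{"tx":0,"ty":-5.2,"tz":0.9,"rx":3,"ry":0,"rz":0,"claw":1},{"tx":0,"ty":-5.2,"tz":0.9,"rx":3,"ry":0,"rz":0,"claw":1}]'
python3 st.py .5915 -.085 .065 5.56
python3 -m pendant '[{"tx":0,"ty":-5.2,"tz":0.9,"rx":3,"ry":0,"rz":0,"claw":1},{"tx":0,"ty":-5.2,"tz":0.9,"rx":3,"ry":0,"rz":0,"claw":1},{"tx":0,"ty":-5.2,"tz":0.9,"rx":3,"ry":0,"rz":0,"claw":1},{"tx":0,"ty":-5.2,"tz":0.9,"rx":3,"ry":0,"rz":0,"claw":1}]'
python3 st.py .5915 -.085 .065 5.56
```

```text
time: 20.27
eef_pos: [0.5793, -0.1843, 0.0671]
tcp_rot: [1.824, 1.568, -0.071]
contact_force: [6.7, 2.0, -0.4]
width: 0.0006
t 20.27 p [ 0.5793 -0.1843  0.0671] jaw -18.59 tilt 0.15 w 0.0006 F [ 6.7  2.  -0.4] q6 -0.04
delta tool mm [  2.1 -20.1 -98. ] rx deg -24.15
time: 20.6
eef_pos: [0.5587, -0.1797, 0.0671]
tcp_rot: [1.938, 1.568, -0.167]
contact_force: [4.6, 0.2, 0.4]
width: 0.0002
t 20.6 p [ 0.5587 -0.1797  0.0671] jaw -30.59 tilt 0.14 w 0.0002 F [4.6 0.2 0.4] q6 0.16
delta tool mm [  2.2 -20.  -98.2] rx deg -36.15
```

```bash
python3 -m pendant '[{"tx":0,"ty":-5.2,"tz":0.9,"rx":3,"ry":0,"rz":0,"claw":1},{"tx":0,"ty":-5.2,"tz":0.9,"rx":3,"ry":0,"rz":0,"claw":1},{"tx":0,"ty":-5.2,"tz":0.9,"rx":3,"ry":0,"rz":0,"claw":1},{"tx":0,"ty":-5.2,"tz":0.9,"rx":3,"ry":0,"rz":0,"claw":1},{"tx":0,"ty":-5.2,"tz":0.9,"rx":3,"ry":0,"rz":0,"claw":1}]'
python3 st.py .5915 -.085 .065 5.56
python3 -m pendant '[{"tx":0,"ty":-6.9,"tz":1.2,"rx":4,"ry":0,"rz":0,"claw":1},{"tx":0,"ty":-6.9,"tz":1.2,"rx":4,"ry":0,"rz":0,"claw":1},{"tx":0,"ty":-6.9,"tz":1.2,"rx":4,"ry":0,"rz":0,"claw":1},{"tx":0,"ty":-6.9,"tz":1.2,"rx":4,"ry":0,"rz":0,"claw":1},{"tx":0,"ty":-6.9,"tz":1.2,"rx":4,"ry":0,"rz":0,"claw":1}]'
python3 st.py .5915 -.085 .065 5.56
```

```text
time: 21.02
eef_pos: [0.5347, -0.1679, 0.0669]
tcp_rot: [2.028, 1.57, -0.338]
contact_force: [1.3, -1.2, 1.0]
width: 0.0001
t 21.02 p [ 0.5347 -0.1679  0.0669] jaw -45.6 tilt 0.07 w 0.0001 F [ 1.3 -1.2  1. ] q6 0.43
delta tool mm [  2.  -19.5 -98.6] rx deg -51.16
time: 21.43
eef_pos: [0.5091, -0.1438, 0.0667]
tcp_rot: [2.239, 1.57, -0.477]
contact_force: [0.4, -0.6, 0.1]
width: 0.0003
t 21.43 p [ 0.5091 -0.1438  0.0667] jaw -65.65 tilt 0.02 w 0.0003 F [ 0.4 -0.6  0.1] q6 0.8
delta tool mm [  1.7 -19.6 -99.3] rx deg -71.21
```

```bash
python3 -m pendant '[{"tx":0,"ty":0,"tz":0,"rx":0,"ry":0,"rz":0,"claw":1},{"tx":0,"ty":0,"tz":0,"rx":0,"ry":0,"rz":0,"claw":1}]'
python3 - <<'E'
from h import *
from plant import arm
for n,o in(('side',(285,165)),('top',(245,165))):
    I=arm.camera(n)['img'][:,:,::-1].copy()
    cv2.imwrite(f'pics/p3_{n}.png',cv2.resize(I[o[1]:o[1]+85,o[0]:o[0]+114],None,fx=7,fy=7,interpolation=cv2.INTER_CUBIC))
E
```

```text
time: 21.6
eef_pos: [0.5095, -0.1439, 0.0668]
tcp_rot: [2.258, 1.57, -0.453]
contact_force: [-0.6, 0.2, 0.1]
width: 0.0
```

View pics/p3_side.png

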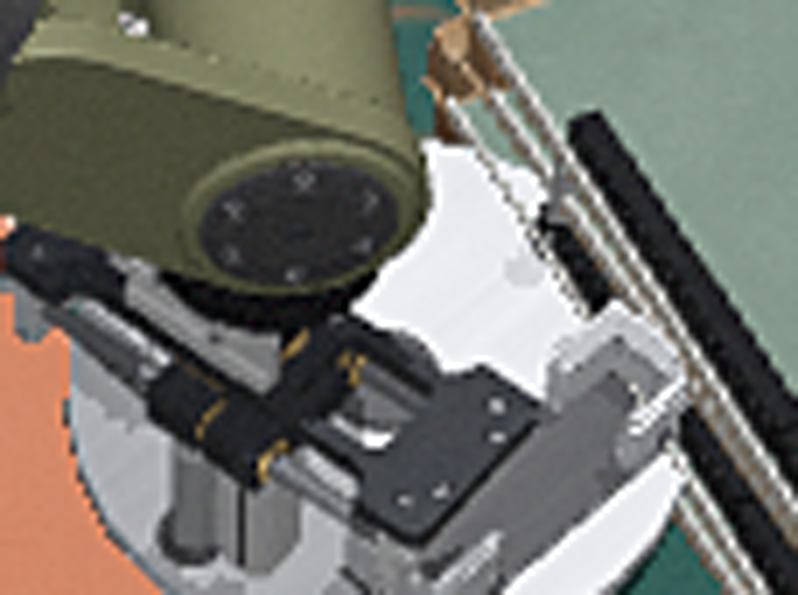

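View pics/p3_top.png

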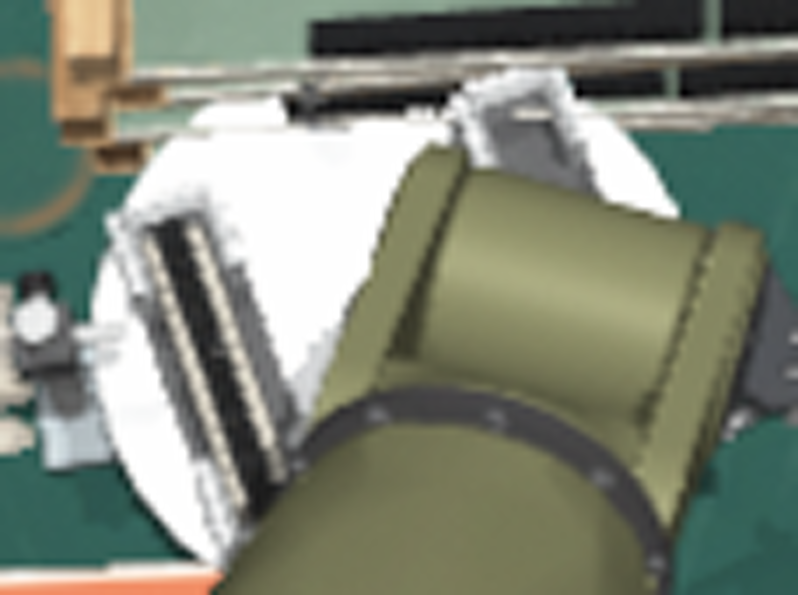

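```bash
python3 -m pendant '[{"tx":0,"ty":0,"tz":0,"rx":0,"ry":0,"rz":0,"claw":1},{"tx":0,"ty":0,"tz":0,"rx":0,"ry":0,"rz":0,"claw":1},{"tx":0,"ty":0,"tz":0,"rx":0,"ry":0,"rz":0,"claw":1},{"tx":0,"ty":0,"tz":0,"rx":0,"ry":0,"rz":0,"claw":1},{"tx":0,"ty":0,"tz":0,"rx":0,"ry":0,"rz":0,"claw":1}]'
python3 - <<'E'
from h import *
from plant import arm
for n,o in(('top',(245,165)),):
    I=arm.camera(n)['img'][:,:,::-1].copy()
    cv2.imwrite(f'pics/p4_{n}.png',cv2.resize(I[o[1]:o[1]+85,o[0]:o[0]+114],None,fx=7,fy=7,interpolation=cv2.INTER_CUBIC))
E
```

```text
time: 22.12
eef_pos: [0.5093, -0.1439, 0.0664]
tcp_rot: [-0.946, 1.571, 2.625]
contact_force: [0.2, 0.2, 1.0]
width: 0.0004
```

View pics/p4_top.png

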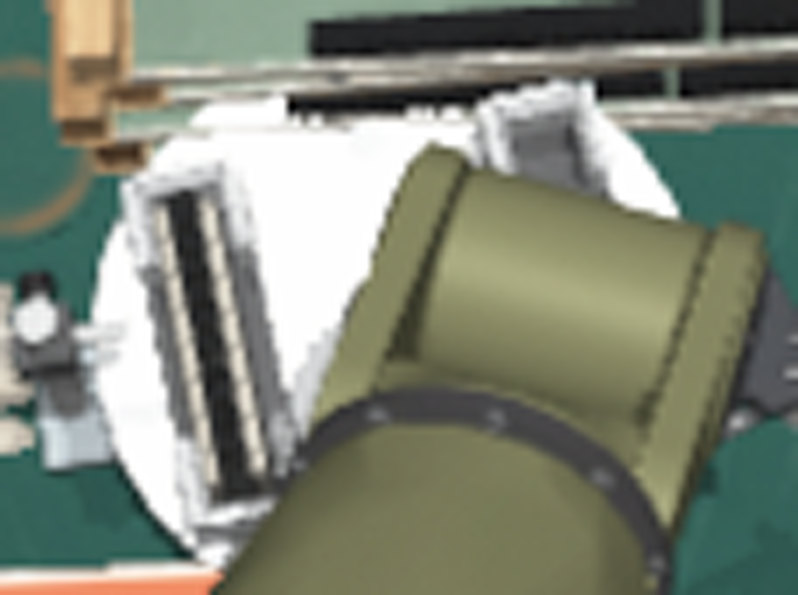

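```bash
python3 -m pendant '[{"tx":-15,"ty":0,"tz":0,"rx":0,"ry":0,"rz":0,"claw":1},{"tx":-30,"ty":0,"tz":0,"rx":0,"ry":0,"rz":0,"claw":1},{"tx":-40,"ty":0,"tz":0,"rx":0,"ry":0,"rz":0,"claw":1},{"tx":-40,"ty":0,"tz":0,"rx":0,"ry":0,"rz":0,"claw":1},{"tx":-20,"ty":0,"tz":0,"rx":0,"ry":0,"rz":0,"claw":1}]'
python3 -m pendant '[{"tx":0,"ty":30,"tz":25,"rx":0,"ry":0,"rz":0,"claw":1},{"tx":0,"ty":30,"tz":25,"rx":0,"ry":0,"rz":0,"claw":1},{"tx":0,"ty":30,"tz":25,"rx":0,"ry":0,"rz":0,"claw":1},{"tx":0,"ty":30,"tz":25,"rx":0,"ry":0,"rz":0,"claw":1},{"tx":0,"ty":30,"tz":25,"rx":0,"ry":0,"rz":0,"claw":1}]'
python3 -m pendant '[{"tx":0,"ty":20,"tz":20,"rx":0,"ry":0,"rz":0,"claw":1},{"tx":0,"ty":0,"tz":0,"rx":0,"ry":0,"rz":0,"claw":1},{"tx":0,"ty":0,"tz":0,"rx":0,"ry":0,"rz":0,"claw":1}]'
python3 - <<'E'
from ov import *
from plant import arm
for n,o,cx,cy in(('side',(285,165),.5918,-.0859),('top',(245,165),.5921,-.0816)):
    I=arm.camera(n)['img'][:,:,::-1].copy();cv2.imwrite(f'pics/p5_{n}_raw.png',I)
    cv2.imwrite(f'pics/p5_{n}.png',ov(n,I,cx,cy,5.6,o,7,90))
E
```

```text
time: 22.58
eef_pos: [0.5102, -0.1441, 0.2163]
tcp_rot: [2.378, 1.565, -0.335]
contact_force: [0.7, -0.2, 0.4]
width: 0.0007
time: 23.0
eef_pos: [0.4572, -0.3339, 0.2116]
tcp_rot: [1.99, 1.571, -0.722]
contact_force: [1.7, -0.7, 0.3]
width: 0.0004
time: 23.25
eef_pos: [0.4475, -0.3597, 0.2111]
tcp_rot: [-1.315, 1.57, 2.253]
contact_force: [0.2, 0.4, 0.1]
width: 0.0004
```

View pics/p5_side.png

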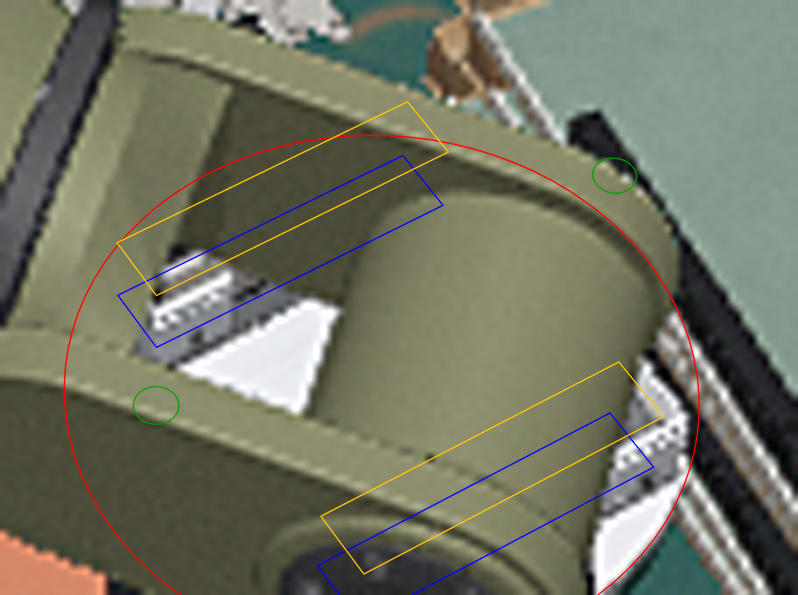

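View pics/p5_top.png

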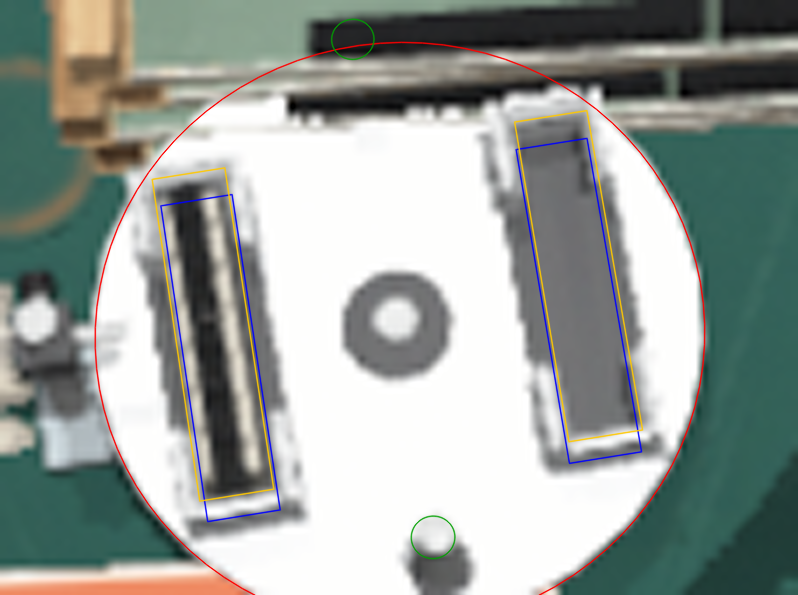

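View pics/p5_top_raw.png

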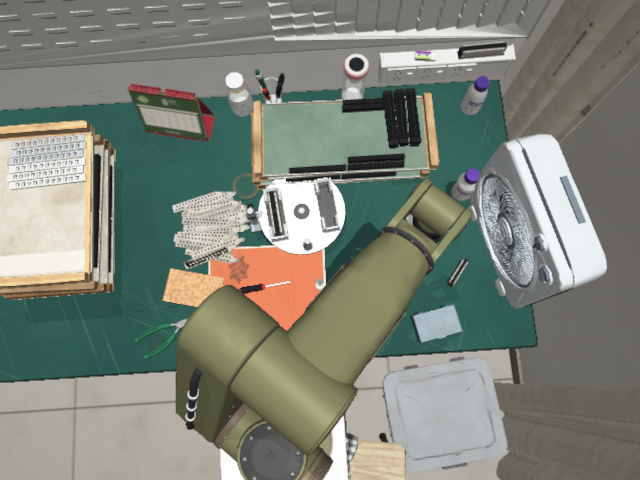

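```bash
python3 - <<'E'
from plant import arm
s=arm.observe();print(s['time'],s['contact_force'],abs(s['qd']).max() if hasattr(s['qd'],'max') else s['qd'])
print(arm.finish_job())
E
```

```text
23.35 [-0.21658994  0.56839791  0.21545071] 0.017178354683034483
the job is handed in; nothing more can be done
None
```

The job is handed in at about 23 s of the allowed 72 s. By my own checks every step was met, but the hand-in reports no verdict.

**What I did**
- **Choosing and lifting:** I chose the larger harmonica, the one in the saddle, over the small look-alike. I gripped it by its near end (13.6 mm across) and lifted it straight up.
- **Cork mat:** I stood it rail down on the mat and let go, then took it again by the middle.
- **Front nest:** I lowered it into the nest until it met the floor at the expected height (tip of the fingers at 54.6 mm), then let go.
- **Table:** With closed fingers I pushed the near post along its arc, at about 5–7 N, until past half-way. The detent then drew the plate on to the next station, and I raised and withdrew the arm.

**Last checks**
- **Plate angle:** In the final top view the plate matches a 90° overlay, which I judge good to about 1°.
- **Harmonica:** It sits upright between the yokes beside the gauge stand.
- **Tins, bottle and screwdriver:** I noticed none of them shifted in the final top view. The arm hid part of the scene and I did not measure them.
- **Forces:** The final tool force was about zero (0.6 N or less).

**What disagreed or could not be checked**
- **Camera mismatch:** The two cameras differed by about 4 mm in y. I corrected for this by comparing with the gripper in the pictures, and the slight side forces during the insertion eased as I adjusted.
- **Side view:** In the last side picture the arm blocked most of the table, so the final angle and seating rest on the top camera alone.

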